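# Move a serving board to the other folding hook

### The arm

A 6-joint arm with a two-finger parallel gripper is mounted at the origin on the work surface. World frame = base frame: x ahead of the robot, y to its left, z up, the work surface at z = 0. Lengths are in m, angles in rad, forces in N, time in s.
With the tool pointing down it reaches from about 0.375 to 0.9 m from the base axis. Payload 3.1 kg.
Tool frame: the origin (TCP) lies between the finger pads; the fingertips stand 8 mm ahead of it and the grasp point (between the pads) lies 11 mm behind it (manip.tip_extent is the distance from the TCP to the fingertips, in m); z points along the fingers, x is the direction in which the jaws open and shut, and the axes are right-handed (so a half turn about z gives the same grasp; the last joint's range is limited). The gripper opens to 85 mm and grips with 20 to 120 N. Pads are 22 mm wide; open, the fingers measure 114 mm over their backs; the gripper's body (76 mm by 85 mm) begins 54 mm behind the grasp point. The pads swing forward as they close: fully open they stand 13 mm farther back than shut.
Start: joints at [-0.178, 0.527, 1.433, -0, 1.181, -0.178], TCP at [0.625, 0, 0.239] pointing down, gripper open.
Joint ranges: [-3.08, 3.08], [-0.75, 2.2], [0.22, 2.44], [-1.43, 4.57], [0, 2.65], [-2.85, 2.85]. Speed limits (rad/s): [2.79, 2.79, 3.14, 3.14, 3.14, 3.14].

### API

Orientations are given as a unit quaternion [x, y, z, w].
In Python, from station import manip gives the robot as it stands.
- The arm moves only by the tool move_arm, never from a script. Its argument "deltas" is a list that holds one entry, the list of rows, each a list of 4 numbers: the shift along the tool's x, y, z in m, then the turn about the tool's z in degrees. A call has 1 to 20 rows; each row is the pose to reach, as a shift and turn from the pose measured when the call began, along the tool's axes at that moment; what a row does not reach only later rows make up. A row lasts 1/12 s, in which the tool goes at most 41.7 mm and 7.16 degrees, less where a joint would pass 70% of its speed; a pose out of reach is approached as far as the arm can. A call with a gripper value outside its range is refused whole. "gripper" is the opening, from 0 (shut) to 1 (fully open), set as the call begins (left out, the last holds). The fingers move at their own pace and stop on an object; "squeeze" is the grip in N (left out, the last holds). Time passes only in rows, so rows that repeat a pose let the fingers close. It gives the time, the measured TCP pose, the force and the opening at its end, in the units of the state.
- manip.sense(): the state, without advancing time (a new reading comes with each control period).
- manip.snapshot(name): name is "scene" or "side" or "wrist"; returns a dict with "img" (400x640x3 uint8, red, green, blue), "vertical_fov" (degrees; the focal length in pixels is half the picture's height over the tangent of half this angle, whatever the lens; pixels are square), "cx", "cy" (the principal point, pixels), "origin" and "orientation" of the camera in the world. Camera axes: x right, y down, z forward; pixel columns grow to the right and rows downward; lengths in m; the calibration is good to about 2 mm. The wrist camera is an equidistant fisheye: a pixel r from the principal point sees the ray r / f radians off the axis. A picture is of the moment at which its call begins. There is no depth.
- manip.sign_off(): hands the job in, once; it reports no verdict.
The state is a dict: "t": time; "q": joint angles; "qd": joint speeds; "tau": joint torques, N m; "tcp_pos": TCP position; "tool_rot": TCP orientation; "force": force on the tool from outside, world axes, zero at the start; "ft_torque": the same for the moment, N m; "finger_gap": opening from 0.0 (shut) to 1.0 (fully open).
Only numpy, scipy, OpenCV 4.12 (cv2) and the standard library are available. Lean on these libraries where they do the work, as an engineer would, in place of code of your own. Each camera call takes 0.05 s, during which the arm holds its last target.

### The job

Move the hanging serving board to the other post: first unfold that post's folded hook and press it firmly down home, then hang the board on it by its eye and let go, and last fold the emptied hook up and press it flat home against its post. The hooks seat stiffly at both ends of their turn, but press with care so that neither light bracket is bent, and leave everything else on the counter where it is.

Things in the scene. Friction and masses are not known exactly. Their poses are not given: they have to be found in the camera images.
- post_a: Bamboo post A, fixed to the counter; the board hangs on its unfolded hook at the start; it may be the left or the right post. Origin on the counter below its face; x out of its back, y across, z up; the face (x = 0) looks to -x, roughly at the robot. Panel x 0 to 14 mm, 40 mm wide, top at z 245 mm; foot x -30 to 70 mm, 90 mm wide, 12 mm high. Carries a folding steel hook, see its hinge.
- post_b: Bamboo post B, fixed to the counter; its hook is folded and empty at the start. Origin on the counter below its face; x out of its back, y across, z up; the face (x = 0) looks to -x, roughly at the robot. Panel x 0 to 14 mm, 40 mm wide, top at z 245 mm; foot x -30 to 70 mm, 90 mm wide, 12 mm high. Carries a folding steel hook, see its hinge.
- hinge_a (a point): Hinge of hook A: 8 mm before the post's face, 200 mm high, axis along the post's y; axes as the post's. The hook is a steel bar 14 mm wide (y), 10 mm thick, centred on the axis, 105 mm long from it. Folded it stands up, 60 mm of it above the panel; it unfolds towards -x and down. At its end (95 to 105 mm) a nib 14 mm wide rises 14 mm from the unfolded bar (to +x when folded).
- hook_a (a joint): Free swing of hook A, rad: 0 folded, 1.38 at its end. It turns easily (about 1 N at the tip) and stays where left. The bar's angle from upright is this plus seat_a plus the bracket's droop (0 to 0.05, differs each time): home unfolded it is 1.50 to 1.55, nearly level. Hook B starts at 0 to 0.12, hook A at 1.38.
- seat_a (a joint): Stiff last bit of hook A's turn, rad: 0 home for folded, 0.12 home for unfolded. Moves only once the free swing is at its end and the hook is pressed on with 6 to 7 N near its tip (0.6 N m): down when unfolding, towards the panel when folding. Stays where left; the board's weight does not move it. Firm stop at home. A starts at 0.12, B at 0.
- bracket_a_end (a point): Point on the light bracket that carries hook A, 30 mm from the hinge axis to -x. The bracket bends, and stays bent, if the hook is pressed past its home stop with over 30 N at the tip (3.2 N m); a shift of this point by 2.5 mm counts as bent.
- hinge_b (a point): Hinge of hook B: 8 mm before the post's face, 200 mm high, axis along the post's y; axes as the post's. The hook is a steel bar 14 mm wide (y), 10 mm thick, centred on the axis, 105 mm long from it. Folded it stands up, 60 mm of it above the panel; it unfolds towards -x and down. At its end (95 to 105 mm) a nib 14 mm wide rises 14 mm from the unfolded bar (to +x when folded).
- hook_b (a joint): Free swing of hook B, rad: 0 folded, 1.38 at its end. It turns easily (about 1 N at the tip) and stays where left. The bar's angle from upright is this plus seat_b plus the bracket's droop (0 to 0.05, differs each time): home unfolded it is 1.50 to 1.55, nearly level. Hook B starts at 0 to 0.12, hook A at 1.38.
- seat_b (a joint): Stiff last bit of hook B's turn, rad: 0 home for folded, 0.12 home for unfolded. Moves only once the free swing is at its end and the hook is pressed on with 6 to 7 N near its tip (0.6 N m): down when unfolding, towards the panel when folding. Stays where left; the board's weight does not move it. Firm stop at home. A starts at 0.12, B at 0.
- bracket_b_end (a point): Point on the light bracket that carries hook B, 30 mm from the hinge axis to -x. The bracket bends, and stays bent, if the hook is pressed past its home stop with over 30 N at the tip (3.2 N m); a shift of this point by 2.5 mm counts as bent.
- board: Small wooden serving board, 0.12 to 0.21 kg, 12 mm thick (x), hanging upright (z up). Origin: centre of the square eye in its handle, 30 mm wide (y), 40 mm high. Handle 50 mm wide, z -34 to +32 mm, can be gripped from above across its width; blade 100 mm wide, z -144 to -34 mm. At the start the eye's upper edge rests on hook A's bar about 60 mm from the hinge.
- tumbler: Green glass tumbler, 72 mm wide, 110 mm tall, standing between and behind the posts; a bystander. Origin: centre of its underside.
- ice_tray: Plastic ice tray 150 x 80 x 30 mm lying between the posts; a bystander. Origin: centre of its underside.
- spoon: Small wooden spoon, 170 mm long, lying on the counter in front of the posts; a bystander. Its origin lies on it.
- mug: White mug, 80 mm wide, 90 mm tall, standing at the right; a bystander. Origin: centre of its underside.
- jar: Glass jar with steel lid, 76 mm wide, 120 mm tall, standing at the left; a bystander. Origin: centre of its underside.
There are look-alikes about, which are no part of the job. Several things have the shape of the board; the one meant has the colours described above.

How it is judged:
On the way, in this order (a step that is already met when the one before it is completed fails the run):
1. the folded hook B is unfolded and pressed down home (value of joint hook_b above 1.33 rad and value of joint seat_b above 0.09 rad), for 0.2 s.
2. the board hangs on hook B by its eye, let go (all of step 1 and x of board in the frame of post_b between -0.105 and -0.02 m and y of board in the frame of post_b between -0.016 and 0.016 m and z of board in the frame of post_b between 0.17 and 0.21 m and angle between board's own z axis and vertical below 0.3 rad and contact force between the fingers and board below 0.2 N), for 0.3 s.
3. the emptied hook A is folded and pressed flat home (value of joint hook_a below 0.05 rad and value of joint seat_a below 0.03 rad), for 0.2 s.
At the end, for the whole second after the job is handed in: Hook B is home unfolded (swing over 1.33, seat over 0.09 rad); the board hangs by its eye on it, released, at most swaying slightly (20 to 105 mm before post B, within 16 mm of its middle, upright within 0.3 rad); hook A is home folded (swing under 0.05, seat under 0.03 rad) (all of step 2 and all of step 3 and linear speed of board below 0.1 m/s); the robot touches nothing.
It fails at once if the bracket of hook A is bent (its point shifts by more than 2.5 mm) (distance of bracket_a_end from where it was at the start of the episode above 0.0025 m).
It fails at once if the bracket of hook B is bent (its point shifts by more than 2.5 mm) (distance of bracket_b_end from where it was at the start of the episode above 0.0025 m).
It fails at once if the tumbler, ice tray, spoon, mug or jar is moved by more than 30 mm (distance of any of tumbler, ice_tray, spoon, mug, jar from where it was at the start of the episode above 0.03 m).
It also fails if it takes over 72 s, if anything falls off the work surface, if the arm or the gripper's body presses on something with over 40 N, if the wrist force passes 120 N, or if a joint passes its speed limit or range.

## Working session

There is one attempt and no reset: what is moved stays moved. The work goes in short steps, Python scripts to look and compute and a tool call to move; the robot and the scene stay as the last step left them, time stands still between calls to the robot, and variables do not carry over. Pictures are saved under pics/ and viewed, and the job is handed in when it is done.

Besides the shell and the picture viewer there is one more tool, called after "Emit:" in YAML: its name, and indented under it one key for each argument. move_arm: Moves the arm, as the interface text tells. Its arguments: {"type":"object","properties":{"deltas":{"type":"array"},"gripper":{"type":"number"},"squeeze":{"type":"number"}},"required":["deltas"]}

```bash
ls; mkdir -p pics
cat > h.py <<'E'
from station import manip
import cv2, numpy as np
def snap(name, fn=None):
    s=manip.snapshot(name)
    if fn: cv2.imwrite('pics/'+fn, s['img'][:,:,::-1])
    return s
E
python3 - <<'E'
from h import *
for n in ['scene','side','wrist']:
    s=snap(n,n+'0.png'); print(n,{k:v for k,v in s.items() if k!='img'})
print(manip.sense())
E
```

```text
pics
scene {'vertical_fov': 42.06033685486501, 'cx': 313.6798316654314, 'cy': 200.3877903447832, 'origin': array([ 1.42843274, -0.22044415,  1.49081105]), 'orientation': array([ 0.77288188,  0.55864395, -0.17904431, -0.241896  ])}
side {'vertical_fov': 54.031964189561414, 'cx': 318.37365414446816, 'cy': 196.19210570332405, 'origin': array([ 0.27105526, -1.16018813,  0.89882959]), 'orientation': array([ 0.86383361, -0.09971606,  0.05499518, -0.49073794])}
wrist {'vertical_fov': 65.70646984690485, 'cx': 317.48609858118357, 'cy': 202.11233278350588, 'origin': array([0.62467376, 0.08053264, 0.37379842]), 'orientation': array([ 9.87443821e-01,  2.28620740e-04, -1.08210422e-03,  1.57966696e-01])}
{'t': 0.15, 'q': array([-1.78503631e-01,  5.28293891e-01,  1.43359187e+00, -6.33687999e-06,
        1.18139147e+00, -1.78486972e-01]), 'qd': array([ 0.00108026, -0.00317203, -0.00541135, -0.00075982,  0.0011298 ,
        0.00051405]), 'tau': array([ 1.17890530e-03, -4.42742836e+01, -1.78276026e+01, -2.15643640e-04,
        5.61750654e-03, -9.84718270e-06]), 'tcp_pos': array([6.24475200e-01, 1.20161244e-04, 2.38538173e-01]), 'tool_rot': array([ 9.99999645e-01, -7.12430096e-06, -8.29427389e-04, -1.46663971e-04]), 'force': array([ 0.8681546 ,  0.09879732, -0.12955333]), 'ft_torque': array([-0.00530315, -0.0169547 ,  0.00904131]), 'finger_gap': 1.0010347796835921}
```

View pics/scene0.png

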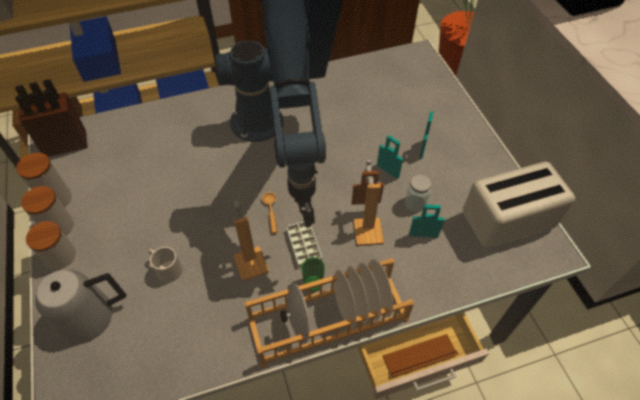

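View pics/side0.png

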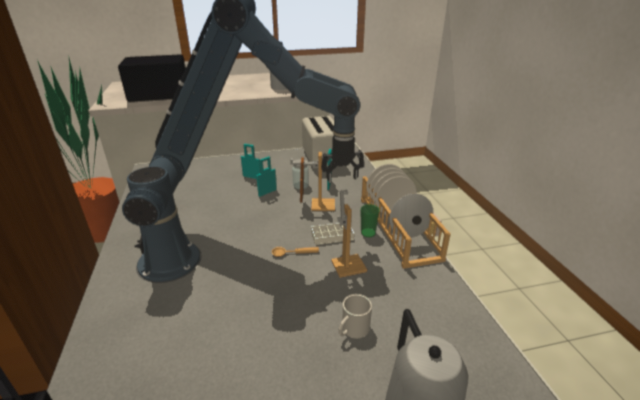

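View pics/wrist0.png

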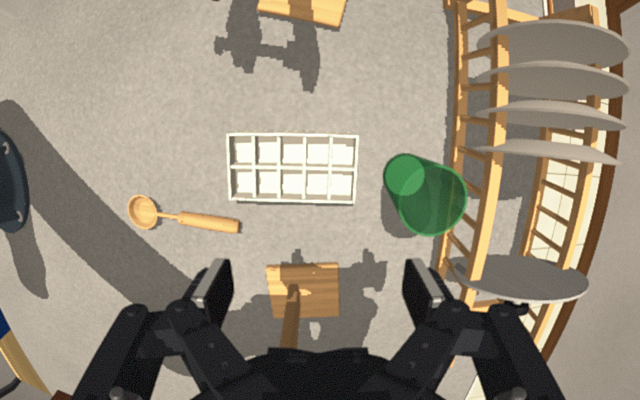

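Run:
```python
import cv2,numpy as np
a=cv2.imread('pics/scene0.png')[140:280,210:450]
b=cv2.imread('pics/side0.png')[135:285,260:420]
cv2.imwrite('pics/c1.png',cv2.resize(a,None,fx=3.3,fy=3.3,interpolation=cv2.INTER_CUBIC))
cv2.imwrite('pics/c2.png',cv2.resize(b,None,fx=4,fy=4,interpolation=cv2.INTER_CUBIC))
```

```text
(no output)
```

View pics/c1.png

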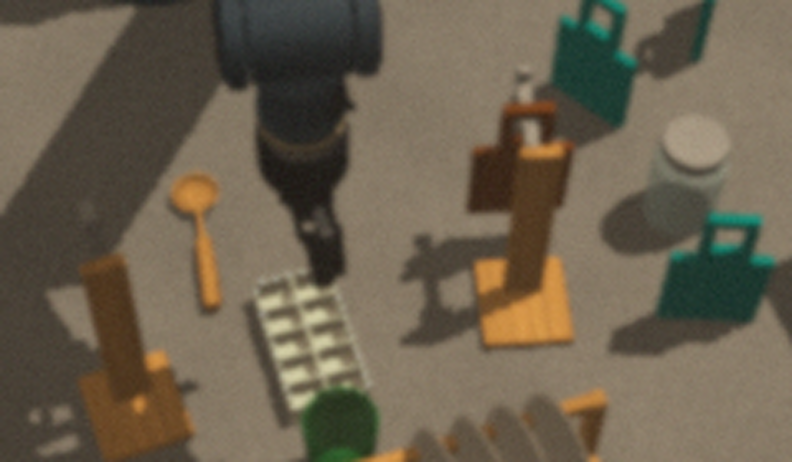

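View pics/c2.png

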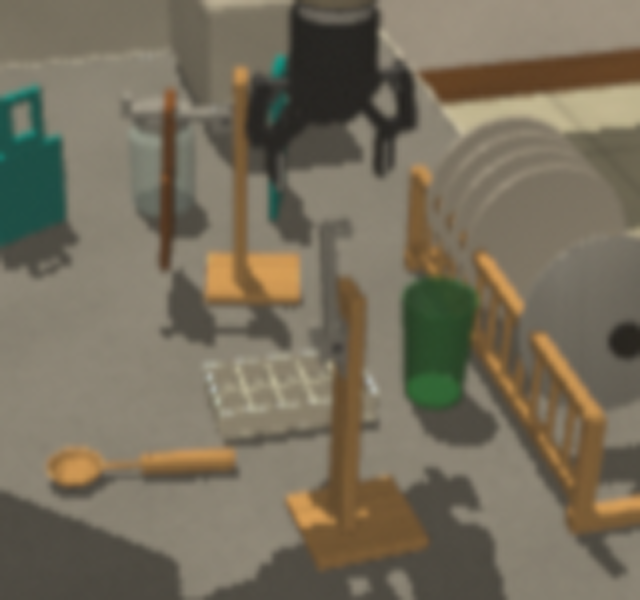

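```bash
cat >> h.py <<'E'
from scipy.spatial.transform import Rotation as R
def ray(s,uv,fish=False):
    f=200/np.tan(np.radians(s['vertical_fov'])/2)
    uv=np.atleast_2d(np.array(uv,float)); d=uv-[s['cx'],s['cy']]
    if fish:
        r=np.linalg.norm(d,axis=1,keepdims=True); th=r/f
        v=np.hstack([d/np.maximum(r,1e-9)*np.sin(th),np.cos(th)])
    else:
        v=np.hstack([d/f,np.ones((len(d),1))]); v/=np.linalg.norm(v,axis=1,keepdims=True)
    return np.array(s['origin']),R.from_quat(s['orientation']).apply(v)
def onz(s,uv,z,fish=False):
    o,v=ray(s,uv,fish); return o+v*((z-o[2])/v[:,2])[:,None]
def tri(o1,v1,o2,v2):
    A=np.array([v1,-v2]).T; t=np.linalg.lstsq(A,o2-o1,rcond=None)[0]
    p,q=o1+t[0]*v1,o2+t[1]*v2; return (p+q)/2,np.linalg.norm(p-q)
def proj(s,P,fish=False):
    f=200/np.tan(np.radians(s['vertical_fov'])/2)
    c=R.from_quat(s['orientation']).inv().apply(np.atleast_2d(P)-s['origin'])
    if fish:
        rr=np.linalg.norm(c[:,:2],axis=1); th=np.arctan2(rr,c[:,2]); k=f*th/np.maximum(rr,1e-9)
    else: k=f/c[:,2]
    return c[:,:2]*k[:,None]+[s['cx'],s['cy']]
E
python3 - <<'E'
from h import *
import pickle
S=snap('scene');D=snap('side');W=snap('wrist')
pickle.dump((S,D,W),open('v0.pkl','wb'))
# rough: crop coords -> pixel ; scene crop /3.3+(210,140); side /4+(260,135)
c1=lambda p:np.array(p)/3.3+[210,140]
c2=lambda p:np.array(p)/4+[260,135]
print('footA scene z12',onz(S,[c1(p) for p in [(474,265),(560,258),(573,340),(486,347)]],.012).round(3).tolist())
print('footB scene',onz(S,[c1(p) for p in [(78,380),(163,352),(192,435),(105,460)]],.012).round(3).tolist())
print('footA side',onz(D,[c2(p) for p in [(208,255),(298,252),(302,293),(207,295)]],.012).round(3).tolist())
print('footB side',onz(D,[c2(p) for p in [(287,493),(390,477),(428,542),(323,563)]],.012).round(3).tolist())
for a,b,n in [((525,70),(128,100),'hookA nib'),((530,105),(171,92),'board top'),((545,147),(241,72),'topA'),((103,262),(350,285),'topB')]:
    o,v=ray(S,c1(a));o2,v2=ray(D,c2(b)); print(n,tri(o,v[0],o2,v2[0]))
o,v=ray(D,c2((333,225)));print('hookBtop at z .305',onz(D,c2((333,225)),.303))
E
```

```text
footA scene z12 [[0.561, 0.196, 0.012], [0.581, 0.283, 0.012], [0.675, 0.258, 0.012], [0.656, 0.173, 0.012]]
footB scene [[0.564, -0.22, 0.012], [0.56, -0.133, 0.012], [0.658, -0.129, 0.012], [0.657, -0.215, 0.012]]
footA side [[0.573, 0.274, 0.012], [0.67, 0.257, 0.012], [0.653, 0.176, 0.012], [0.555, 0.195, 0.012]]
footB side [[0.555, -0.134, 0.012], [0.649, -0.134, 0.012], [0.653, -0.222, 0.012], [0.561, -0.227, 0.012]]
hookA nib (array([0.48907542, 0.26291425, 0.2142159 ]), np.float64(0.003182895298346631))
board top (array([0.53293954, 0.25037092, 0.2221401 ]), np.float64(0.00193416618663045))
topA (array([0.60029943, 0.23559692, 0.24494361]), np.float64(0.0019282466148296347))
topB (array([ 0.59247443, -0.17241211,  0.24417358]), np.float64(0.0014433791656610578))
hookBtop at z .305 [[ 0.57528286 -0.17582302  0.303     ]]
```

Scene view: the candidates are teal boards at (390,157), (428,135) and (428,222), plus a brown wooden board hanging on a steel hook at (367,188). The brown one is the board, since it is wooden and hangs on the hook; the crop confirms it. So post A is the left one (y≈+0.23), and post B (y≈-0.175) has its hook upright. Next I take wrist views to refine the positions.

Emit:
move_arm:
  deltas:
    - [[0,0,-0.04,0],[0,0,-0.08,0],[0,0,-0.12,0],[0,0,-0.16,0],[0,-0.04,-0.18,0],[-0.02,-0.08,-0.18,0],[-0.03,-0.12,-0.18,0],[-0.05,-0.14,-0.18,0],[-0.05,-0.14,-0.18,0],[-0.05,-0.14,-0.18,0]]

```text
t: 1.13
tcp_pos: [0.5737, 0.1416, 0.4194]
tool_rot: [1.0, 0.002, -0.0, 0.0]
force: [0.5, -0.7, -0.2]
finger_gap: 0.998
```

Run:
```python
from h import *
import pickle
W=snap('wrist','w1.png');pickle.dump(W,open('w1.pkl','wb'));st=manip.sense();print(st['t'],st['tcp_pos'],st['force'])
```

```text
1.1833 [0.57465673 0.14042619 0.41924418] [-0.5163765  -0.08858965  0.43138542]
```

Emit:
move_arm:
  deltas:
    - [[0,0.04,0,0],[0,0.08,0,0],[0,0.12,0,0],[0,0.16,0,0],[0,0.2,0,0],[0,0.24,0,0],[0,0.28,0,0],[0,0.31,0,0],[0,0.31,0,0],[0,0.31,0,0]]

```text
t: 2.02
tcp_pos: [0.5748, -0.173, 0.4185]
tool_rot: [1.0, -0.002, -0.001, -0.0]
force: [0.7, 0.4, -0.4]
finger_gap: 1.004
```

Run:
```python
from h import *
import pickle
W=snap('wrist','w2.png');S=snap('scene','s2.png');D=snap('side','d2.png');pickle.dump((W,S,D),open('w2.pkl','wb'));st=manip.sense();print(st['t'],st['tcp_pos'],st['force'])
```

```text
2.1667 [ 0.57502393 -0.16925908  0.41924086] [0.29872919 1.03974877 0.19725678]
```

View pics/w1.png

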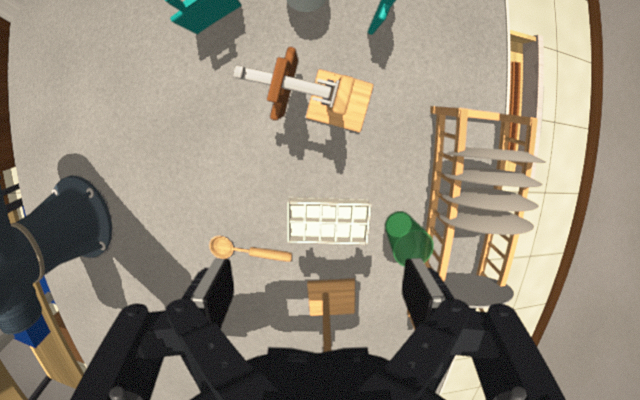

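View pics/w2.png

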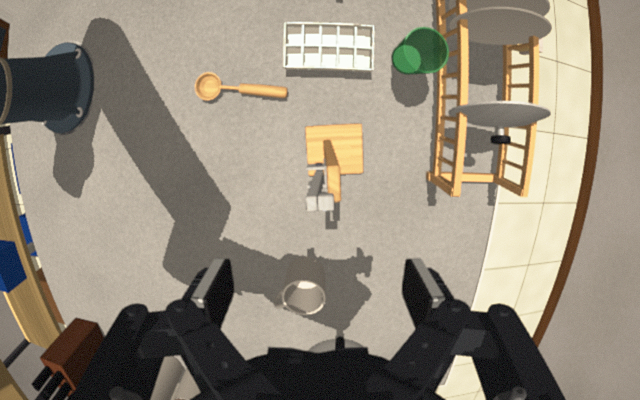

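Nice views of both hooks; I enlarge them.

Run:
```python
import cv2,numpy as np
a=cv2.imread('pics/w1.png')[40:140,220:380]
b=cv2.imread('pics/w2.png')[115:235,280:390]
cv2.imwrite('pics/c3.png',cv2.resize(a,None,fx=5,fy=5,interpolation=cv2.INTER_CUBIC))
cv2.imwrite('pics/c4.png',cv2.resize(b,None,fx=5,fy=5,interpolation=cv2.INTER_CUBIC))
```

```text
(no output)
```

View pics/c3.png

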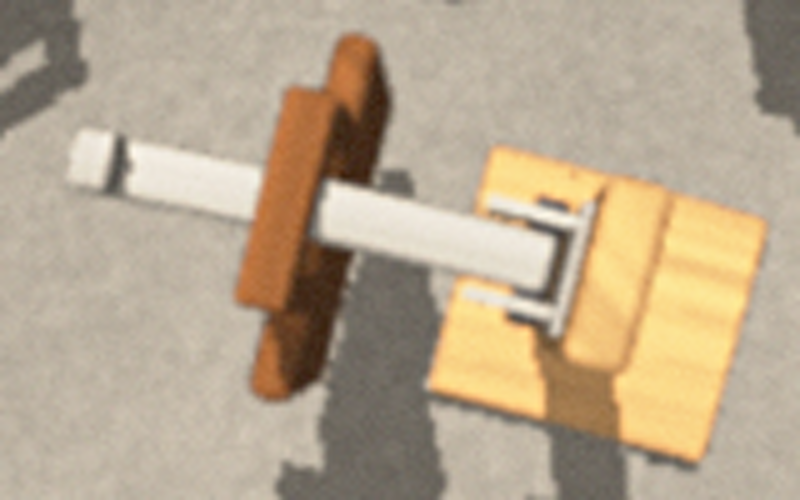

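View pics/c4.png

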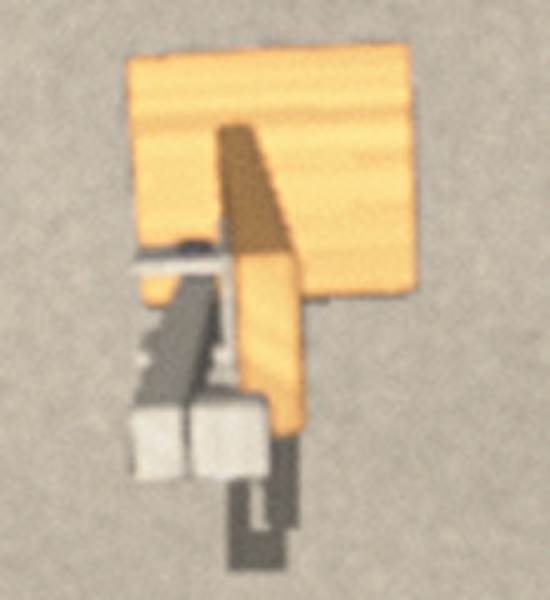

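```bash
python3 - <<'E'
from h import *
import pickle
S0,D0,W0=pickle.load(open('v0.pkl','rb')); W1=pickle.load(open('w1.pkl','rb')); W2,S2,D2=pickle.load(open('w2.pkl','rb'))
a=lambda p:np.array(p)/5+[220-.4,40-.4]
b=lambda p:np.array(p)/5+[280-.4,115-.4]
def yaw(v): return np.degrees(np.arctan2(v[1],v[0])).round(2)
F=onz(W1,[a(p) for p in [(492,147),(766,220),(700,463),(430,386)]],.012,True)
print('footA',F.round(4).tolist(),F.mean(0),yaw(F[1]-F[0]),yaw(F[2]-F[3]),yaw(F[0]-F[3])-90)
T=onz(W1,[a(p) for p in [(610,178),(670,195),(630,370),(567,357)]],.245,True)
print('topA',T.round(4).tolist(),T.mean(0),yaw(T[0]-T[3])-90,yaw(T[1]-T[2])-90)
H=onz(W1,[a(p) for p in [(130,142),(122,192),(548,292),(558,237)]],.205,True)
print('barA nib-side corner,inner',H.round(4).tolist(),yaw(H[2]-H[1]),yaw(H[3]-H[0]))
N=onz(W1,[a(p) for p in [(80,129),(112,137),(106,188),(70,180)]],.222,True); print('nibA',N.round(4).tolist(),N.mean(0))
B=onz(W1,[a(p) for p in [(288,90),(335,97),(285,308),(238,302)]],.217,True); print('boardtop',B.round(4).tolist(),B.mean(0),yaw(B[0]-B[3])-90,yaw(B[1]-B[2])-90)
F=onz(W2,[b(p) for p in [(128,58),(410,45),(413,293),(143,302)]],.012,True)
print('footB',F.round(4).tolist(),F[:3].mean(0),yaw(F[1]-F[0]),yaw(F[1]-F[2])-90)
T=onz(W2,[b(p) for p in [(232,255),(298,252),(303,432),(270,435)]],.245,True)
print('topB',T.round(4).tolist(),yaw(T[1]-T[2])-90)
K=onz(W2,[b(p) for p in [(134,405),(262,398),(268,478),(135,480),(184,405),(190,400)]],.304,True); print('hookBtop',K.round(4).tolist())
E
python3 - <<'E'
import cv2
d=cv2.imread('pics/d2.png'); s=cv2.imread('pics/s2.png')
cv2.imwrite('pics/c5.png',cv2.resize(d[145:275,280:375],None,fx=6,fy=6,interpolation=cv2.INTER_CUBIC)[:600])
cv2.imwrite('pics/c6.png',cv2.resize(d[150:225,280:350],None,fx=8,fy=8,interpolation=cv2.INTER_CUBIC))
cv2.imwrite('pics/c7.png',cv2.resize(s[145:265,330:400],None,fx=5,fy=5,interpolation=cv2.INTER_CUBIC))
E
```

```text
footA [[0.5739, 0.2831, 0.012], [0.6689, 0.2598, 0.012], [0.6474, 0.173, 0.012], [0.5528, 0.1991, 0.012]] [0.61073747 0.22876684 0.012     ] -13.78 -15.43 -14.150000000000006
topA [[0.5969, 0.251, 0.245], [0.6088, 0.2479, 0.245], [0.6013, 0.2125, 0.245], [0.5887, 0.2149, 0.245]] [0.598918   0.23156916 0.245     ] -12.739999999999995 -11.950000000000003
barA nib-side corner,inner [[0.4926, 0.265, 0.205], [0.4907, 0.2535, 0.205], [0.5864, 0.2286, 0.205], [0.5885, 0.2411, 0.205]] -14.59 -14.02
nibA [[0.4855, 0.2666, 0.222], [0.4926, 0.2643, 0.222], [0.4912, 0.2531, 0.222], [0.4832, 0.2554, 0.222]] [0.4881035  0.25983222 0.222     ]
boardtop [[0.5301, 0.2735, 0.217], [0.5403, 0.2716, 0.217], [0.5293, 0.2253, 0.217], [0.5191, 0.2269, 0.217]] [0.52970135 0.2492952  0.217     ] -13.400000000000006 -13.310000000000002
footB [[0.5531, -0.1318, 0.012], [0.6515, -0.1268, 0.012], [0.6548, -0.2161, 0.012], [0.5575, -0.2194, 0.012]] [ 0.61981294 -0.15822229  0.012     ] 2.93 2.1099999999999994
topB [[0.5833, -0.1551, 0.245], [0.5968, -0.1545, 0.245], [0.5984, -0.193, 0.245], [0.5915, -0.1936, 0.245]] 2.430000000000007
hookBtop [[0.5654, -0.1689, 0.304], [0.587, -0.1678, 0.304], [0.5881, -0.1821, 0.304], [0.5653, -0.1824, 0.304], [0.5738, -0.169, 0.304], [0.5748, -0.1681, 0.304]]
```

View pics/c5.png

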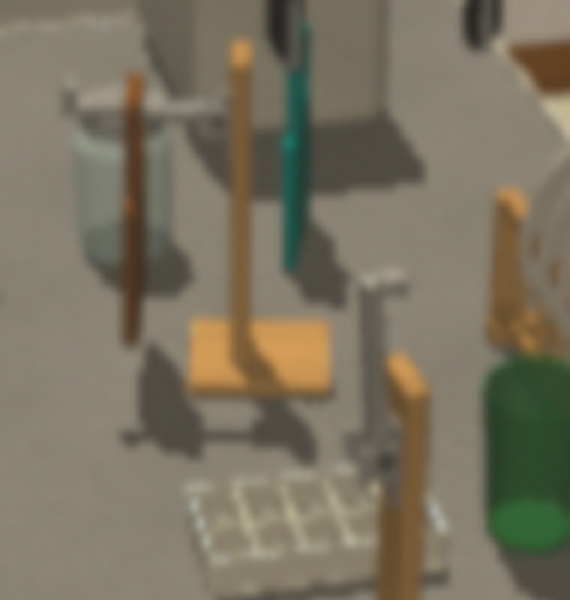

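View pics/c7.png

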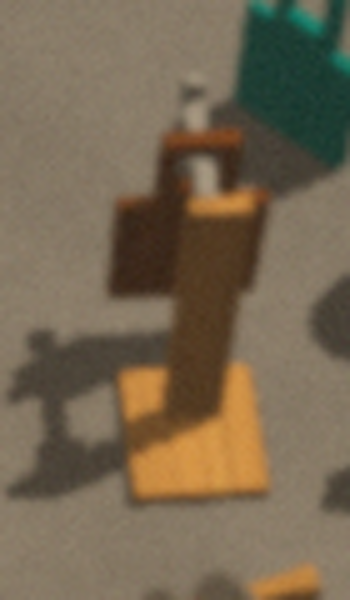

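View pics/c6.png

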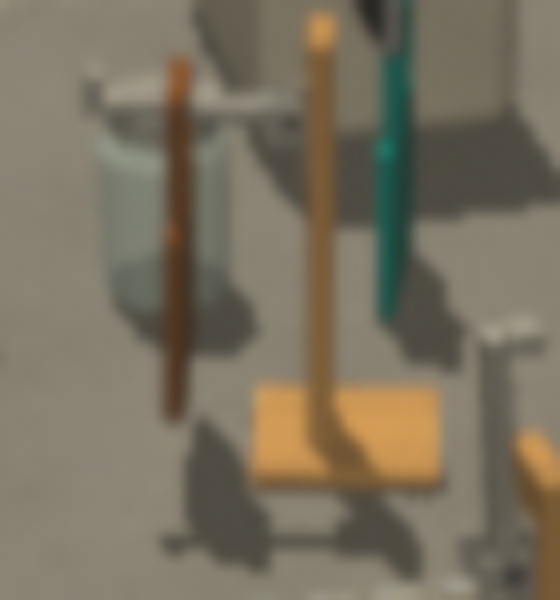

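Run:
```python
from h import *
import pickle
W1=pickle.load(open('w1.pkl','rb')); W2,S2,D2=pickle.load(open('w2.pkl','rb'))
a=lambda p:np.array(p)/5+[220-.4,40-.4]
b=lambda p:np.array(p)/5+[280-.4,115-.4]
d=lambda p:np.array(p)/8+[280-.4,150-.4]
d5=lambda p:np.array(p)/6+[280-.4,145-.4]
s=lambda p:np.array(p)/5+[330-.4,145-.4]
def T(n,A,fa,B,fb,C=None):
    o,v=ray(*A,fa);o2,v2=ray(*B,fb);p,e=tri(o,v[0],o2,v2[0]);print(n,p.round(4),e.round(4))
T('board top near(-y) edge W/D',(W1,a((262,305))),True,(D2,d((178,72))),False)
T('board top far edge W/D',(W1,a((312,93))),True,(D2,d((184,58))),False)
T('board top ctr W/S',(W1,a((287,200))),True,(S2,s((200,136))),False)
T('nibA W/D',(W1,a((92,160))),True,(D2,d((93,78))),False)
T('nibA W/S',(W1,a((92,160))),True,(S2,s((192,76))),False)
T('hookB top  W/D',(W2,b((200,440))),True,(D2,d5((384,276))),False)
T('postB top W/D front',(W2,b((232,255))),True,(D2,d5((392,354))),False)
T('postB top W/D back right',(W2,b((303,432))),True,(D2,d5((426,392))),False)
```

```text
board top near(-y) edge W/D [0.5253 0.2262 0.232 ] 0.0024
board top far edge W/D [0.5356 0.2725 0.2176] 0.0004
board top ctr W/S [0.5299 0.2487 0.2176] 0.0005
nibA W/D [0.4868 0.26   0.2175] 0.0002
nibA W/S [0.4887 0.259  0.2247] 0.0004
hookB top  W/D [ 0.5765 -0.175   0.3046] 0.0001
postB top W/D front [ 0.5858 -0.1558  0.2452] 0.005
postB top W/D back right [ 0.5971 -0.1931  0.2435] 0.0029
```

Emit:
move_arm:
  deltas:
    - [[0.02,0.003,0,0],[0.045,0.004,0,0],[0.045,0.004,0.03,0],[0.045,0.004,0.065,0],[0.045,0.004,0.1,0],[0.045,0.004,0.126,0],[0.045,0.004,0.126,0],[0.045,0.004,0.126,0]]
  gripper: 0

```text
t: 2.83
tcp_pos: [0.6196, -0.1716, 0.2923]
tool_rot: [1.0, 0.002, -0.002, -0.001]
force: [-0.5, -0.6, 0.5]
finger_gap: -0.001
```

Run:
```python
from h import *
D=snap('side','d3.png');W=snap('wrist','w3.png')
d=cv2.imread('pics/d3.png')
cv2.imwrite('pics/c8.png',cv2.resize(d[160:280,300:420],None,fx=5,fy=5,interpolation=cv2.INTER_CUBIC))
st=manip.sense();print(st['t'],st['tcp_pos'],st['force'],st['finger_gap'])
```

```text
2.9333 [ 0.62145365 -0.17297902  0.295666  ] [ 0.85533994 -0.4558883  -0.75631171] 0.003559178888833009
```

View pics/c8.png

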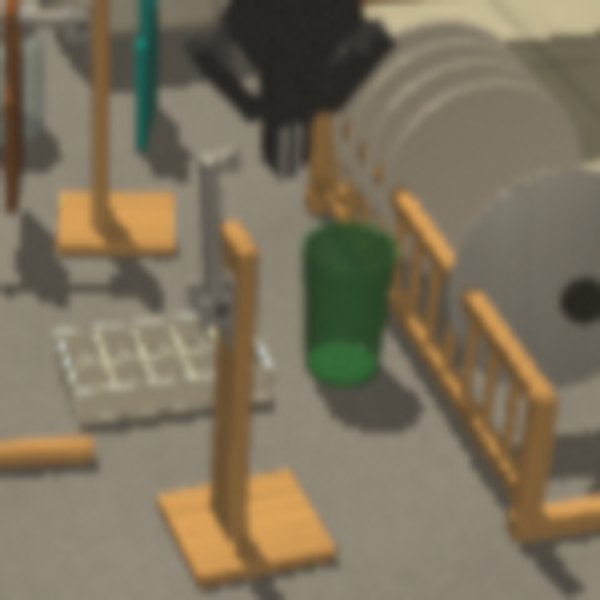

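View pics/w3.png

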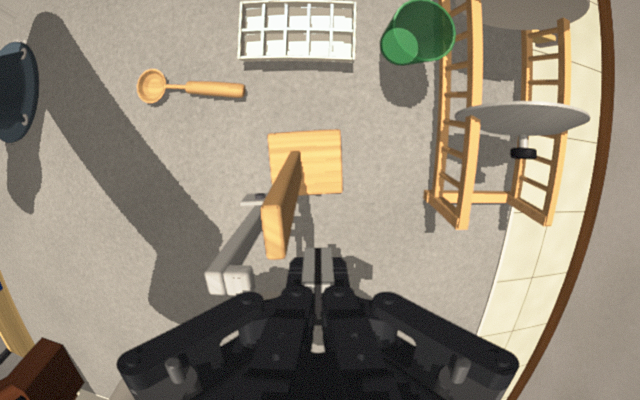

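Emit:
move_arm:
  deltas:
    - [[-0.02,0.001,0.004,0],[-0.035,0.002,0.004,0],[-0.045,0.003,0.004,0],[-0.055,0.003,0.004,0],[-0.065,0.004,0.006,0],[-0.075,0.005,0.009,0],[-0.085,0.005,0.012,0],[-0.095,0.006,0.018,0],[-0.105,0.006,0.024,0],[-0.112,0.006,0.03,0],[-0.116,0.006,0.033,0],[-0.116,0.006,0.033,0]]

```text
t: 3.93
tcp_pos: [0.5054, -0.1795, 0.2623]
tool_rot: [1.0, 0.001, 0.002, 0.001]
force: [0.9, -0.4, -0.6]
finger_gap: 0.006
```

Run:
```python
from h import *
D=snap('side','d4.png')
d=cv2.imread('pics/d4.png')
cv2.imwrite('pics/c9.png',cv2.resize(d[160:280,280:400],None,fx=5,fy=5,interpolation=cv2.INTER_CUBIC))
st=manip.sense();print(st['t'],st['tcp_pos'],st['force'],st['finger_gap'])
```

```text
3.9833 [ 0.50564387 -0.17951906  0.26253653] [ 0.07963017 -0.12140059  0.44783884] 0.0037508631777509894
```

View pics/c9.png

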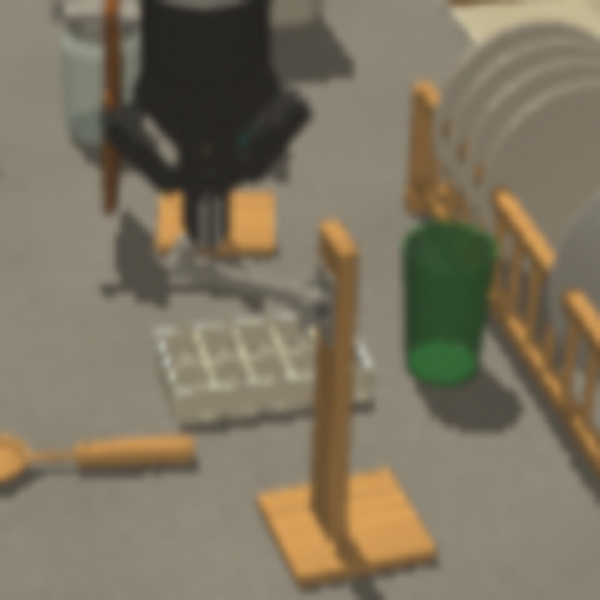

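Emit:
move_arm:
  deltas:
    - [[0,0,-0.015,0],[-0.012,0,-0.02,0],[-0.024,0,-0.02,0],[-0.024,0,-0.01,0],[-0.024,0,-0.003,0],[-0.024,0,0.004,0],[-0.024,0,0.01,0],[-0.024,0,0.014,0],[-0.024,0,0.016,0],[-0.024,0,0.016,0]]

```text
t: 4.82
tcp_pos: [0.4714, -0.1779, 0.243]
tool_rot: [1.0, 0.003, -0.011, -0.001]
force: [-21.0, -3.9, 5.5]
finger_gap: -0.0
```

Run:
```python
from h import *
D=snap('side','d5.png')
d=cv2.imread('pics/d5.png')
cv2.imwrite('pics/c10.png',cv2.resize(d[160:280,280:400],None,fx=5,fy=5,interpolation=cv2.INTER_CUBIC))
st=manip.sense();print(st['t'],st['tcp_pos'],st['force'],st['finger_gap'])
```

```text
4.8667 [ 0.4714432  -0.17794267  0.24307573] [-20.52049865  -3.41224649   6.85402898] -0.0005380974346022311
```

View pics/c10.png

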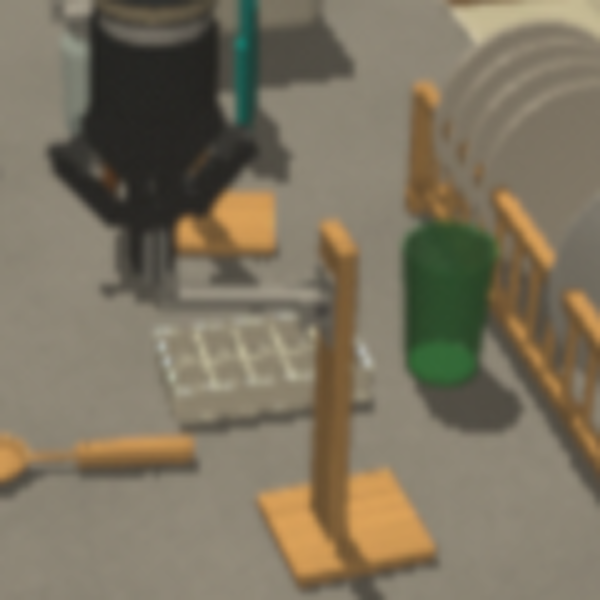

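The finger slipped off the outside of the nib and pushed on its end. I back off upward and press on the bar just inside the nib instead.

Emit:
move_arm:
  deltas:
    - [[-0.002,0,0,0],[-0.002,0,-0.012,0],[-0.002,0,-0.025,0],[0.01,0,-0.025,0],[0.022,0,-0.025,0],[0.022,0,-0.025,0]]

```text
t: 5.37
tcp_pos: [0.4962, -0.1783, 0.2669]
tool_rot: [1.0, 0.003, -0.01, -0.001]
force: [0.6, 0.6, 0.2]
finger_gap: -0.0
```

Run:
```python
from h import *
D=snap('side','d6.png')
d=cv2.imread('pics/d6.png')
cv2.imwrite('pics/c11.png',cv2.resize(d[160:280,280:400],None,fx=5,fy=5,interpolation=cv2.INTER_CUBIC))
st=manip.sense();print(st['t'],st['tcp_pos'],st['force'],st['finger_gap'])
```

```text
5.4167 [ 0.49476225 -0.1778876   0.26660552] [-0.30187118 -0.91088604 -0.33457988] 0.004453936483814666
```

View pics/c11.png

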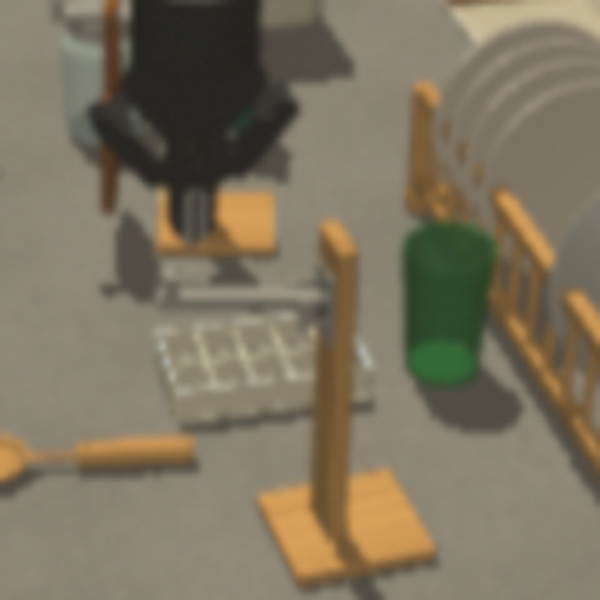

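Emit:
move_arm:
  deltas:
    - [[0,0,0.015,0],[0,0,0.03,0],[0,0,0.036,0],[0,0,0.039,0],[0,0,0.041,0],[0,0,0.041,0]]

```text
t: 5.92
tcp_pos: [0.4918, -0.1776, 0.2253]
tool_rot: [1.0, 0.003, -0.014, -0.002]
force: [-3.5, 0.5, 4.2]
finger_gap: -0.001
```

Emit:
move_arm:
  deltas:
    - [[0,0,0.002,0],[0,0,0.004,0],[0,0,0.006,0],[0,0,0.006,0]]

```text
t: 6.25
tcp_pos: [0.4907, -0.1778, 0.22]
tool_rot: [1.0, 0.004, -0.015, -0.002]
force: [-2.2, -0.3, 7.8]
finger_gap: 0.001
```

Emit:
move_arm:
  deltas:
    - [[0,0,0.002,0],[0,0,0.004,0],[0,0,0.005,0],[0,0,0.005,0]]

```text
t: 6.58
tcp_pos: [0.4903, -0.1783, 0.2171]
tool_rot: [1.0, 0.004, -0.015, -0.001]
force: [-2.5, 0.6, 15.9]
finger_gap: 0.003
```

Emit:
move_arm:
  deltas:
    - [[0,0,0.002,0],[0,0,0.003,0],[0,0,0.004,0],[0,0,0.004,0]]

```text
t: 6.92
tcp_pos: [0.4901, -0.1788, 0.2158]
tool_rot: [1.0, 0.004, -0.014, 0.0]
force: [-3.6, 1.0, 17.9]
finger_gap: 0.003
```

Emit:
move_arm:
  deltas:
    - [[0,0,-0.02,0],[0,0,-0.06,0],[0,0,-0.1,-4],[0,-0.03,-0.13,-11],[0,-0.06,-0.14,-18],[0,-0.1,-0.14,-25],[0,-0.14,-0.14,-32],[0,-0.18,-0.14,-39],[0,-0.22,-0.14,-46],[0,-0.26,-0.14,-53],[0,-0.3,-0.14,-60],[0,-0.34,-0.14,-67],[0,-0.37,-0.14,-74],[0,-0.38,-0.14,-76],[0,-0.38,-0.14,-76]]
  gripper: 1

```text
t: 8.17
tcp_pos: [0.4901, 0.2031, 0.3553]
tool_rot: [0.784, 0.62, -0.012, -0.009]
force: [0.0, -0.5, -0.9]
finger_gap: 1.001
```

Run:
```python
from h import *
import pickle
D=snap('side','d7.png');W=snap('wrist','w7.png');S=snap('scene','s7.png');pickle.dump((D,W,S),open('v7.pkl','wb'))
cv2.imwrite('pics/c12.png',cv2.resize(cv2.imread('pics/d7.png')[150:270,270:400],None,fx=6,fy=5,interpolation=cv2.INTER_CUBIC)[:600])
st=manip.sense();print(st['t'],st['tcp_pos'],st['tool_rot'],st['q'],st['force'],st['finger_gap'])
```

```text
8.3167 [0.49083009 0.19990694 0.35543164] [ 0.7861344   0.61788369 -0.01185205 -0.00848453] [ 0.17367758  0.28862098  1.4939092   0.00380873  1.38797519 -1.15933253] [ 0.61723138 -0.41212323 -0.55011775] 1.0028934522597672
```

View pics/c12.png

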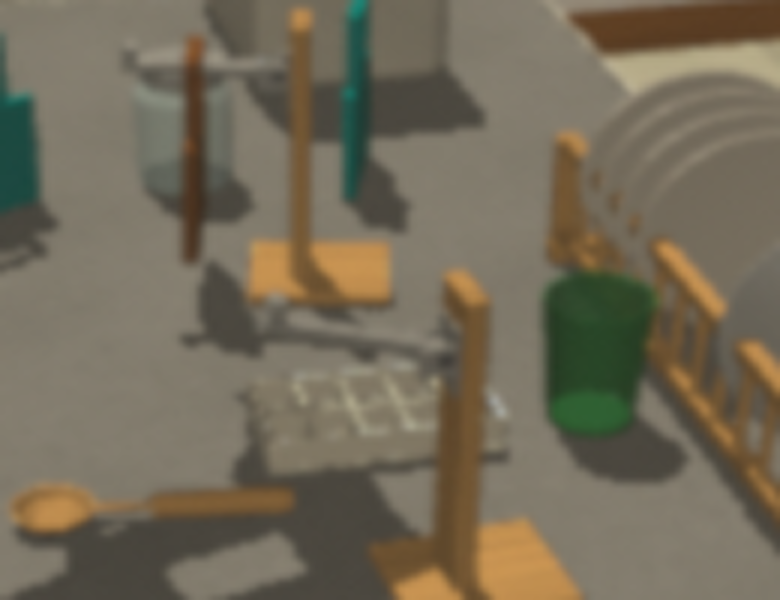

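View pics/w7.png

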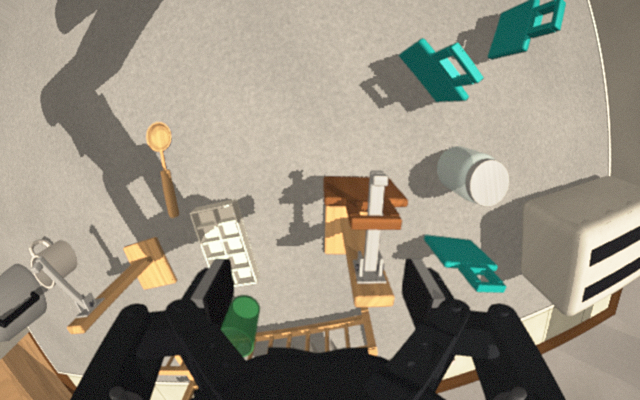

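Hook B's bar is tilted up again: in the crop its tip is at (275,312) and its hinge at (455,352). The finger must have dragged on the nib as it lifted off. I will press it again further in, at r≈70 mm and clear of the nib, and check the lift-off.

```bash
cat >> h.py <<'E'
OA=np.array([.592,.2335,0]);OB=np.array([.584,-.1745,0]);YA,YB=np.radians(-14),np.radians(2.6)
def post(which,x,y,z):
    O,a=(OA,YA) if which=='A' else (OB,YB)
    return O+[x*np.cos(a)-y*np.sin(a),x*np.sin(a)+y*np.cos(a),z]
def inpost(which,P):
    O,a=(OA,YA) if which=='A' else (OB,YB)
    return R.from_euler('z',-a).apply(np.array(P)-O)
def plan(target,yaw=None):
    st=manip.sense(); Rt=R.from_quat(st['tool_rot']); M=Rt.as_matrix()
    d=M.T@(np.array(target)-st['tcp_pos']); y=np.degrees(np.arctan2(M[1,0],M[0,0]))
    print('delta',d.round(4),'yaw',y.round(2), 'turn',None if yaw is None else round(-((yaw-y+180)%360-180),2),'t',st['t'],'tcp',st['tcp_pos'].round(4))
E
python3 - <<'E'
from h import *
import pickle
D,W,S=pickle.load(open('v7.pkl','rb'))
d=lambda p:np.array(p)/[6,5]+[270-.4,150-.4]
# hookB nib top center in wrist approx, side: angle
for th in (1.0,1.1,1.2,1.3,1.4,1.53):
    P=post('B',-.008-.105*np.sin(th)+.019*np.cos(th),0,.2+.105*np.cos(th)+.019*np.sin(th))
    print(th,((proj(D,P)-[269.6,149.6])*[6,5]).round(0),proj(W,P,True).round(0))
plan(post('B',-.078,0,.27),92.6)
E
```

```text
1.0 [[294. 268.]] [[ 29. 282.]]
1.1 [[281. 282.]] [[ 30. 274.]]
1.2 [[270. 295.]] [[ 33. 267.]]
1.3 [[260. 309.]] [[ 35. 261.]]
1.4 [[252. 324.]] [[ 39. 255.]]
1.53 [[245. 343.]] [[ 44. 249.]]
delta [-0.3629  0.1065  0.0854] yaw 76.34 turn -16.26 t 8.3167 tcp [0.4908 0.1999 0.3554]
```

Emit:
move_arm:
  deltas:
    - [[-0.03,0.008,0,0],[-0.07,0.02,0,-2],[-0.11,0.032,0,-4],[-0.15,0.044,0,-6],[-0.19,0.056,0,-8],[-0.23,0.067,0,-10],[-0.27,0.079,0,-12],[-0.31,0.091,0.0,-14],[-0.345,0.101,0.02,-16],[-0.363,0.1065,0.05,-16],[-0.363,0.1065,0.08,-16],[-0.363,0.1065,0.085,-16],[-0.363,0.1065,0.085,-16]]
  gripper: 0

```text
t: 9.4
tcp_pos: [0.5037, -0.1789, 0.2685]
tool_rot: [0.694, 0.72, -0.011, -0.013]
force: [0.8, -0.1, 0.7]
finger_gap: -0.002
```

Run:
```python
from h import *
plan(post('B',-.078,0,.225),92.6)
```

```text
delta [0.0006 0.0039 0.0434] yaw 92.1 turn -0.5 t 9.4 tcp [ 0.5037 -0.1789  0.2685]
```

Emit:
move_arm:
  deltas:
    - [[0.0005,0.003,0.015,0],[0.0005,0.003,0.03,0],[0.0005,0.003,0.04,0],[0.0005,0.003,0.047,0],[0.0005,0.003,0.05,0],[0.0005,0.003,0.05,0]]

```text
t: 9.9
tcp_pos: [0.5051, -0.178, 0.2187]
tool_rot: [0.694, 0.72, -0.011, -0.013]
force: [0.3, -0.4, -0.3]
finger_gap: 0.002
```

Emit:
move_arm:
  deltas:
    - [[0,0,0.002,0],[0,0,0.004,0],[0,0,0.006,0],[0,0,0.006,0]]

```text
t: 10.23
tcp_pos: [0.5054, -0.1783, 0.2136]
tool_rot: [0.694, 0.72, -0.011, -0.012]
force: [-0.3, -0.1, 5.0]
finger_gap: 0.001
```

Emit:
move_arm:
  deltas:
    - [[0,0,0.002,0],[0,0,0.004,0],[0,0,0.005,0],[0,0,0.005,0]]

```text
t: 10.57
tcp_pos: [0.5054, -0.1787, 0.2117]
tool_rot: [0.694, 0.72, -0.011, -0.011]
force: [-4.6, 2.3, 17.0]
finger_gap: 0.0
```

Emit:
move_arm:
  deltas:
    - [[0,0,0,0],[0,0,-0.005,0],[0,0,-0.02,0],[0,0,-0.05,0],[0,0,-0.09,0],[0,0,-0.13,0]]

```text
t: 11.07
tcp_pos: [0.5089, -0.1781, 0.3421]
tool_rot: [0.694, 0.72, -0.012, -0.012]
force: [1.8, -0.9, 0.3]
finger_gap: -0.002
```

Run:
```python
from h import *
import pickle
D=snap('side','d8.png');W=snap('wrist','w8.png');pickle.dump((D,W),open('v8.pkl','wb'))
cv2.imwrite('pics/c13.png',cv2.resize(D['img'][150:270,270:400,::-1],None,fx=6,fy=6,interpolation=cv2.INTER_CUBIC)[:600])
plan(post('A',-.064,0,.30),76)
for th in (1.3,1.4,1.5,1.55):
    P=post('B',-.008-.105*np.sin(th)+.019*np.cos(th),0,.2+.105*np.cos(th)+.019*np.sin(th))
    Q=post('B',-.008-.105*np.sin(th)-.005*np.cos(th),0,.2+.105*np.cos(th)-.005*np.sin(th))
    print(th,((proj(D,P)-[269.6,149.6])*6).round(0),((proj(D,Q)-[269.6,149.6])*6).round(0),proj(W,P,True).round(0))
```

```text
delta [0.4289 0.0337 0.0446] yaw 92.17 turn 16.17 t 11.1667 tcp [ 0.5133 -0.1805  0.3487]
1.3 [[260. 371.]] [[248. 411.]] [[321. 166.]]
1.4 [[252. 389.]] [[245. 428.]] [[321. 159.]]
1.5 [[247. 406.]] [[244. 445.]] [[321. 153.]]
1.55 [[245. 415.]] [[244. 454.]] [[321. 151.]]
```

View pics/c13.png

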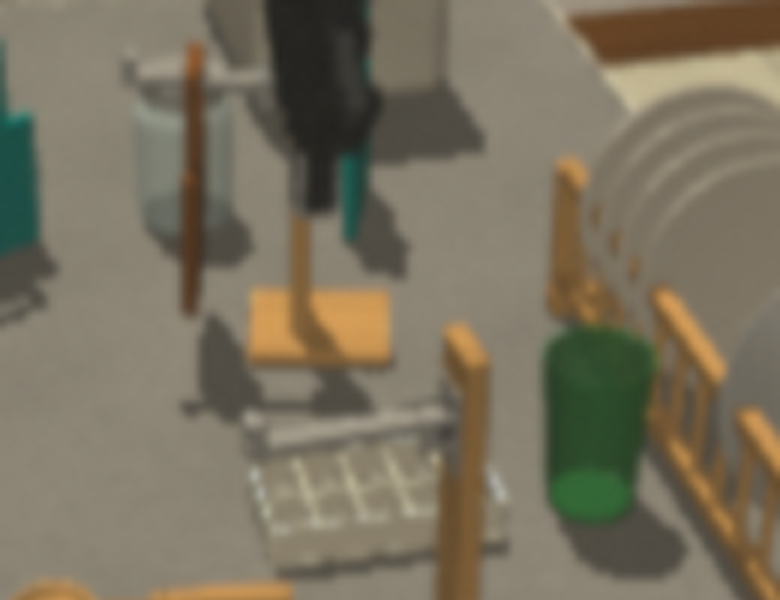

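View pics/w8.png

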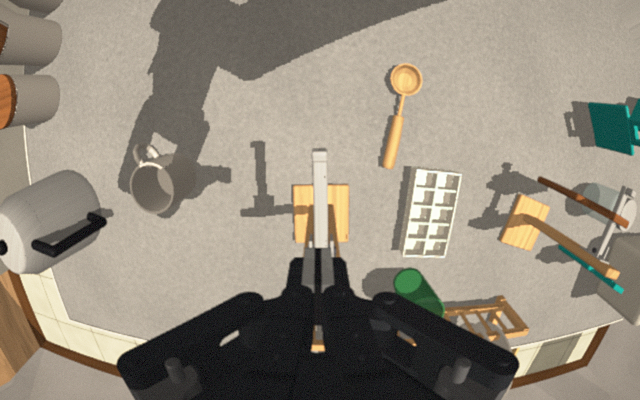

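Hook B now stays level, with its nib at (250,412) and the bar end at (255,452), which matches 1.50–1.55 rad. Now for the board.

Emit:
move_arm:
  deltas:
    - [[0.03,0.002,0,0],[0.07,0.005,0,0],[0.11,0.009,0,2],[0.15,0.012,0,4],[0.19,0.015,0,6],[0.23,0.018,0,8],[0.27,0.021,0,10],[0.31,0.024,0,12],[0.35,0.028,0,14],[0.39,0.031,0,16],[0.42,0.033,0.02,16],[0.429,0.034,0.045,16],[0.429,0.034,0.045,16],[0.429,0.034,0.045,16]]
  gripper: 1

```text
t: 12.33
tcp_pos: [0.5288, 0.249, 0.2977]
tool_rot: [0.787, 0.617, -0.012, -0.003]
force: [-1.1, 0.2, 0.1]
finger_gap: 0.995
```

Run:
```python
from h import *
import pickle
W=snap('wrist','w9.png');D=snap('side','d9.png');pickle.dump((D,W),open('v9.pkl','wb'))
cv2.imwrite('pics/c14.png',cv2.resize(D['img'][120:240,260:400,::-1],None,fx=5,fy=5,interpolation=cv2.INTER_CUBIC)[:600])
plan(post('A',-.064,0,.19),76)
```

```text
delta [0.002  0.0005 0.1103] yaw 76.12 turn 0.12 t 12.4333 tcp [0.5308 0.2482 0.3003]
```

View pics/w9.png

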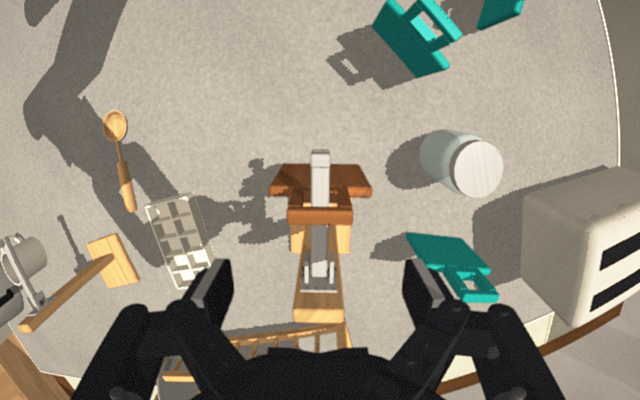

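View pics/c14.png

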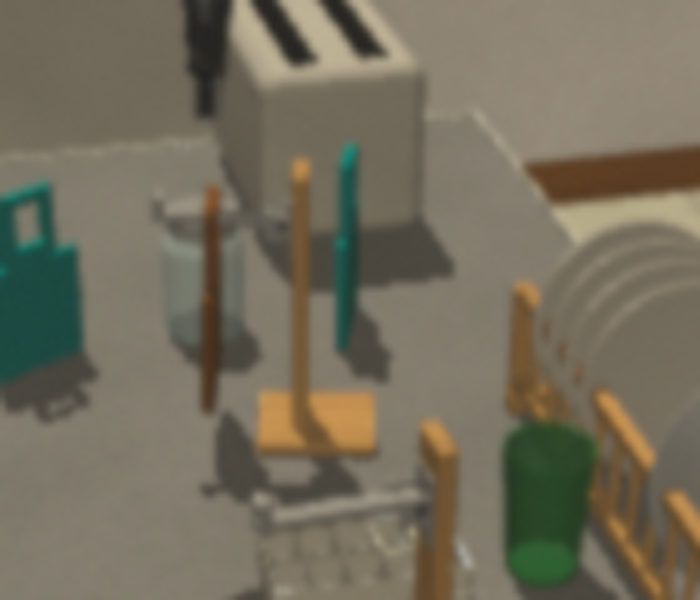

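Run:
```python
from h import *
import pickle
D,W=pickle.load(open('v9.pkl','rb'))
P=onz(W,[(289,208),(353,208),(352,222),(288,222)],.2176,True); print(P.round(4), inpost('A',P).round(4))
st=manip.sense(); print(R.from_quat(st['tool_rot']).as_matrix()[:,2])
```

```text
[[0.5174 0.229  0.2176]
 [0.5285 0.275  0.2176]
 [0.5391 0.2721 0.2176]
 [0.528  0.2253 0.2176]] [[-0.0713 -0.0224  0.2176]
 [-0.0717  0.0249  0.2176]
 [-0.0606  0.0246  0.2176]
 [-0.0602 -0.0234  0.2176]]
[-0.01694499 -0.00922259 -0.99981389]
```

Emit:
move_arm:
  deltas:
    - [[0.002,-0.0015,0.03,0],[0.002,-0.0015,0.06,0],[0.002,-0.0015,0.085,0],[0.002,-0.0015,0.1,0],[0.002,-0.0015,0.11,0],[0.002,-0.0015,0.11,0],[0.002,-0.0015,0.11,0]]

```text
t: 13.02
tcp_pos: [0.5291, 0.2488, 0.1914]
tool_rot: [0.788, 0.616, -0.009, -0.001]
force: [-0.0, -0.7, 0.6]
finger_gap: 1.0
```

Emit:
move_arm:
  deltas:
    - [[0,0,0,0],[0,0,0,0],[0,0,0,0],[0,0,0,0],[0,0,0,0],[0,0,0,0]]
  gripper: 0.3
  squeeze: 30

```text
t: 13.52
tcp_pos: [0.53, 0.249, 0.1926]
tool_rot: [0.788, 0.616, -0.007, -0.0]
force: [-0.3, -0.7, 6.7]
finger_gap: 0.574
```

Run:
```python
from h import *
import pickle
W=snap('wrist','w10.png');D=snap('side','d10.png')
cv2.imwrite('pics/c15.png',cv2.resize(D['img'][120:240,260:400,::-1],None,fx=5,fy=5,interpolation=cv2.INTER_CUBIC)[:600])
plan(post('A',-.064,0,.19),76);st=manip.sense();print(st['force'],st['finger_gap'])
```

```text
delta [ 0.     -0.0001  0.0027] yaw 76.05 turn 0.05 t 13.6167 tcp [0.53   0.249  0.1927]
[ 0.3249956  -0.54429114  6.24998665] 0.5801222705492998
```

View pics/w10.png

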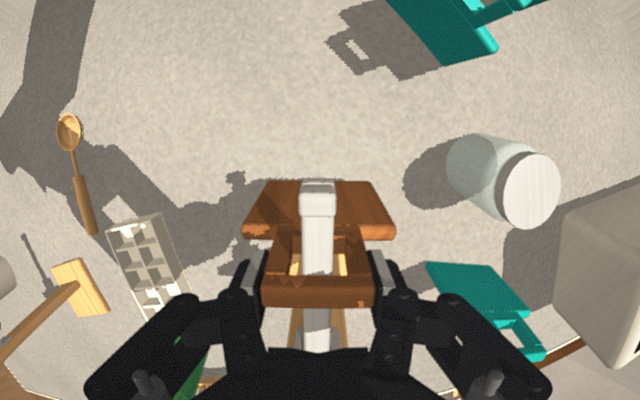

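View pics/c15.png

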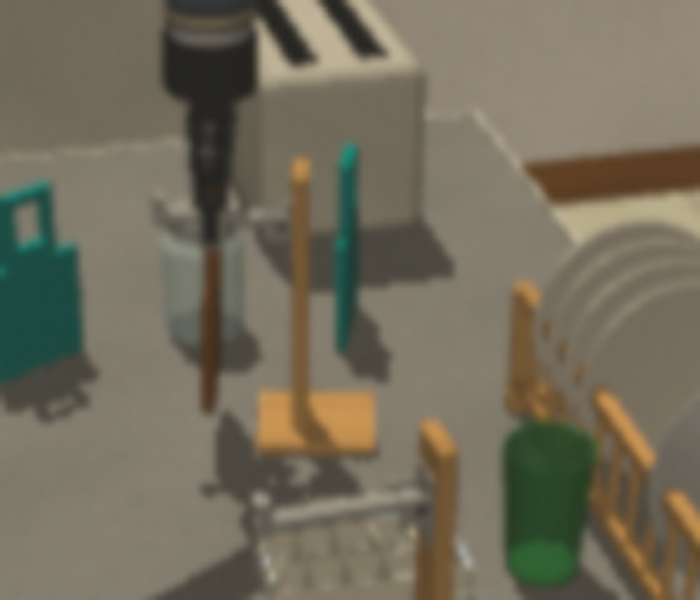

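Emit:
move_arm:
  deltas:
    - [[0,0,0,0],[0,0,-0.006,0],[0,0,-0.012,0],[0,0,-0.018,0],[0,0,-0.023,0],[0,0,-0.023,0],[0,0,-0.023,0]]
  squeeze: 50

```text
t: 14.2
tcp_pos: [0.5304, 0.2493, 0.2161]
tool_rot: [0.788, 0.616, -0.007, -0.0]
force: [-0.1, -0.1, -1.7]
finger_gap: 0.577
```

Run:
```python
from h import *
import pickle
W=snap('wrist','w11.png');D=snap('side','d11.png');pickle.dump((D,W),open('v11.pkl','wb'))
cv2.imwrite('pics/c16.png',cv2.resize(W['img'][150:400,200:440,::-1],None,fx=2.4,fy=2.4,interpolation=cv2.INTER_CUBIC)[:600])
plan(post('A',-.136,0,.216),76);st=manip.sense();print(st['force'],st['finger_gap'])
```

```text
delta [-0.0001 -0.0721  0.0002] yaw 76.05 turn 0.05 t 14.3 tcp [0.53   0.2492 0.2155]
[-0.76370493 -0.02111097 -0.91332351] 0.5770977035491363
```

View pics/c16.png

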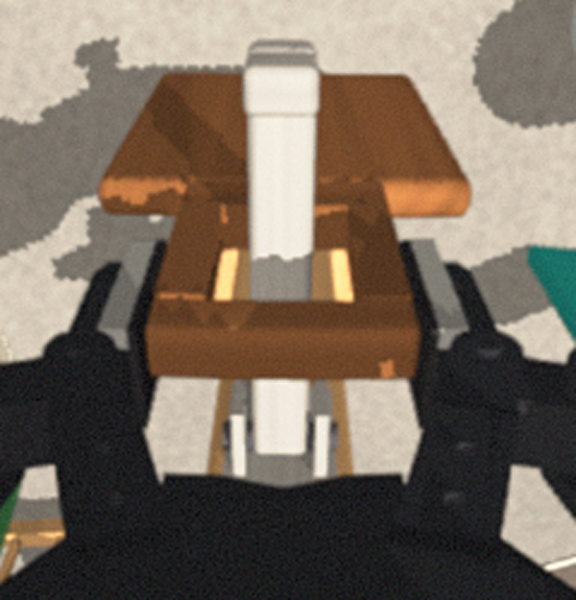

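Emit:
move_arm:
  deltas:
    - [[0,-0.008,0,0],[0,-0.016,0,0],[0,-0.024,0,0],[0,-0.032,0,0],[0,-0.036,0,0],[0,-0.036,0,0]]

```text
t: 14.8
tcp_pos: [0.4934, 0.2582, 0.2158]
tool_rot: [0.787, 0.616, -0.008, -0.001]
force: [-0.9, -0.7, -0.3]
finger_gap: 0.577
```

Run:
```python
from h import *
W=snap('wrist','w12.png')
cv2.imwrite('pics/c17.png',cv2.resize(W['img'][150:400,200:440,::-1],None,fx=2.4,fy=2.4,interpolation=cv2.INTER_CUBIC)[:600])
plan(post('A',-.142,0,.216),76);st=manip.sense();print(st['force'],st['finger_gap'])
```

```text
delta [-0.0002 -0.0414  0.0004] yaw 76.1 turn 0.1 t 14.85 tcp [0.4945 0.2581 0.216 ]
[ 0.05624722 -0.01255417 -1.66211795] 0.5735455804298294
```

View pics/c17.png

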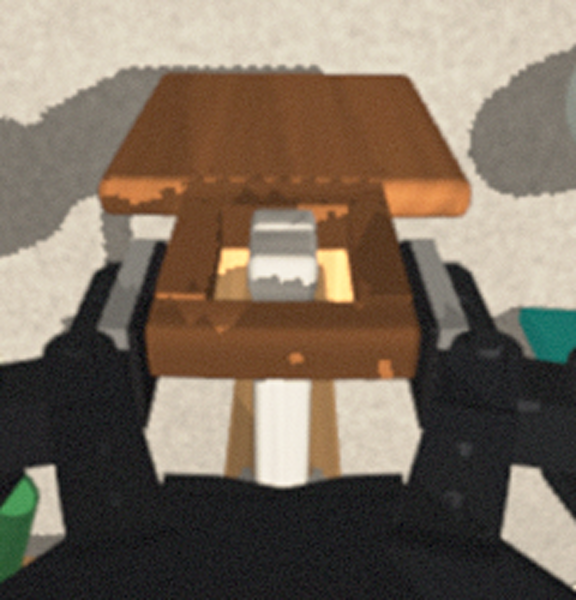

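Emit:
move_arm:
  deltas:
    - [[0,-0.008,0,0],[0,-0.018,0,0],[0,-0.028,0,0],[0,-0.038,0,0],[0,-0.042,0,0],[0,-0.042,-0.02,0],[0,-0.042,-0.05,0],[0,-0.042,-0.07,0],[0,-0.042,-0.07,0]]

```text
t: 15.6
tcp_pos: [0.457, 0.27, 0.2908]
tool_rot: [0.787, 0.617, -0.003, 0.001]
force: [0.7, 0.7, -1.1]
finger_gap: 0.576
```

Run:
```python
from h import *
plan(post('B',-.15,0,.286),92.6);st=manip.sense();print(st['force'],st['finger_gap'])
```

```text
delta [-0.4436  0.0861  0.0074] yaw 76.13 turn -16.47 t 15.6 tcp [0.457  0.27   0.2908]
[ 0.69922719  0.65726762 -1.11368079] 0.5758526680317897
```

Emit:
move_arm:
  deltas:
    - [[-0.02,0.004,0,0],[-0.05,0.01,0,-1],[-0.08,0.016,0,-2],[-0.115,0.022,0,-4],[-0.15,0.029,0,-5],[-0.185,0.036,0,-6],[-0.22,0.043,0,-8],[-0.255,0.05,0,-9],[-0.29,0.056,0,-10],[-0.325,0.063,0,-12],[-0.36,0.07,0,-13],[-0.395,0.077,0,-14],[-0.425,0.083,0.002,-16],[-0.4436,0.086,0.004,-16.5],[-0.4436,0.086,0.004,-16.5],[-0.4436,0.086,0.004,-16.5]]

```text
t: 16.93
tcp_pos: [0.4333, -0.1816, 0.2883]
tool_rot: [0.692, 0.722, -0.003, -0.001]
force: [0.4, -0.7, -1.6]
finger_gap: 0.576
```

Run:
```python
from h import *
import pickle
W=snap('wrist','w13.png');D=snap('side','d13.png');pickle.dump((D,W),open('v13.pkl','wb'))
cv2.imwrite('pics/c18.png',cv2.resize(D['img'][140:270,250:400,::-1],None,fx=5,fy=5,interpolation=cv2.INTER_CUBIC)[:600])
plan(post('B',-.15,0,.216),92.6);st=manip.sense();print(st['force'],st['finger_gap'])
print(proj(W,[post('B',-.113,0,.22),post('B',-.03,0,.205)],True))
```

```text
delta [-0.001   0.001   0.0727] yaw 92.63 turn 0.03 t 17.0333 tcp [ 0.4335 -0.1801  0.2887]
[-0.17390548  0.51230099 -1.48681666] 0.5751417730517728
[[317.91813557 266.96812231]
 [318.06372786 334.69369088]]
```

View pics/w13.png

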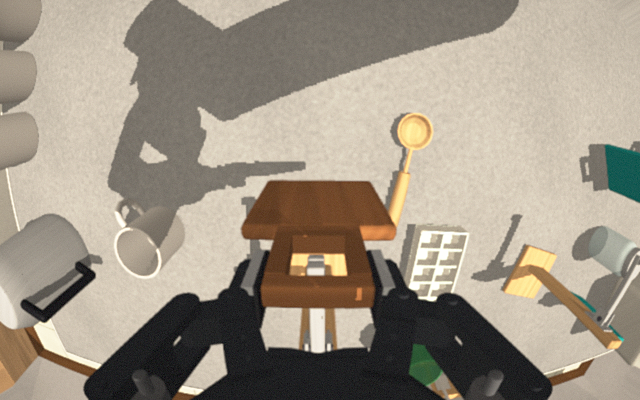

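View pics/c18.png

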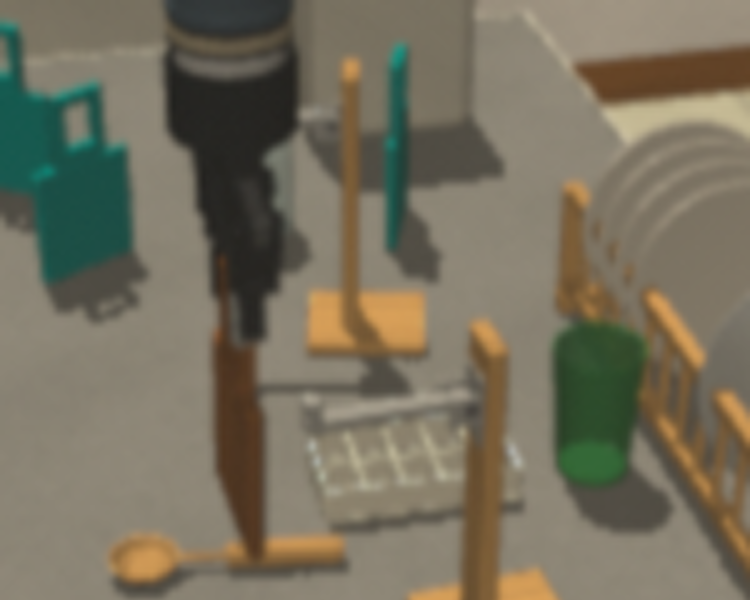

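Emit:
move_arm:
  deltas:
    - [[-0.001,0,0.02,0],[-0.001,0,0.045,0],[-0.001,0,0.065,0],[-0.001,0,0.072,0],[-0.001,0,0.072,0],[-0.001,0,0.072,0]]

```text
t: 17.53
tcp_pos: [0.4335, -0.1807, 0.2169]
tool_rot: [0.69, 0.724, -0.003, -0.0]
force: [0.2, -0.4, -1.0]
finger_gap: 0.579
```

Run:
```python
from h import *
W=snap('wrist','w14.png');D=snap('side','d14.png')
a=cv2.resize(W['img'][170:370,220:420,::-1],None,fx=2.9,fy=2.9,interpolation=cv2.INTER_CUBIC)
cv2.imwrite('pics/c19.png',a)
plan(post('B',-.068,0,.2165),92.6);st=manip.sense();print(st['force'],st['finger_gap'])
```

```text
delta [0.0001 0.082  0.0011] yaw 92.68 turn 0.08 t 17.6333 tcp [ 0.4341 -0.1815  0.2178]
[ 0.3065488  -0.93267683 -1.12437701] 0.572903272914305
```

View pics/c19.png

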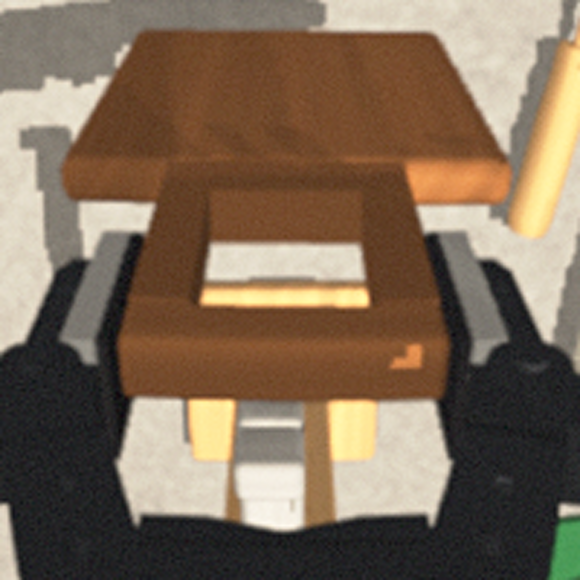

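Emit:
move_arm:
  deltas:
    - [[-0.002,0.008,0.001,0],[-0.002,0.016,0.001,0],[-0.002,0.024,0.001,0],[-0.002,0.032,0.001,0],[-0.002,0.04,0.001,0],[-0.002,0.044,0.001,0],[-0.002,0.044,0.001,0]]

```text
t: 18.22
tcp_pos: [0.4794, -0.1815, 0.2167]
tool_rot: [0.69, 0.724, -0.003, 0.001]
force: [-0.4, 0.3, -1.8]
finger_gap: 0.577
```

Run:
```python
from h import *
W=snap('wrist','w15.png');D=snap('side','d15.png')
a=cv2.resize(W['img'][170:370,220:420,::-1],None,fx=2.9,fy=2.9,interpolation=cv2.INTER_CUBIC)
cv2.imwrite('pics/c20.png',a)
plan(post('B',-.068,0,.2165),92.6);st=manip.sense();print(st['force'],st['finger_gap'])
```

```text
delta [ 0.0018  0.0382 -0.0002] yaw 92.7 turn 0.1 t 18.3167 tcp [ 0.478  -0.1812  0.2165]
[-0.51212794  0.20229185 -1.32989471] 0.5776260975194094
```

View pics/c20.png

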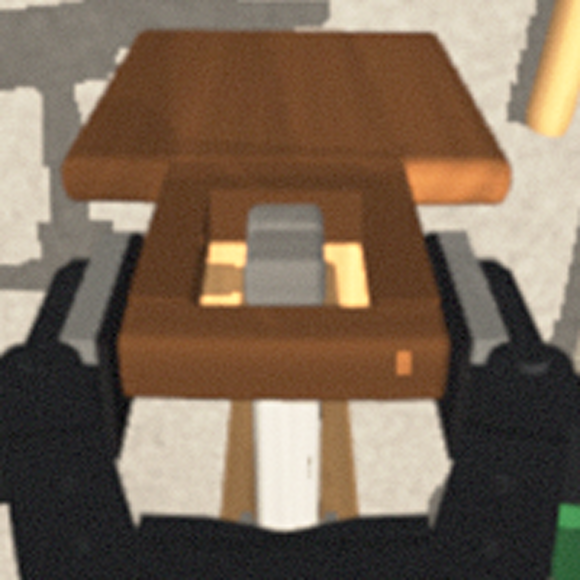

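Emit:
move_arm:
  deltas:
    - [[0,0.008,0,0],[0,0.016,0,0],[0,0.024,0,0],[0,0.032,0,0],[0,0.038,0,0],[0,0.038,0.005,0],[0,0.038,0.01,0],[0,0.038,0.015,0],[0,0.038,0.02,0],[0,0.038,0.02,0]]

```text
t: 19.15
tcp_pos: [0.5147, -0.179, 0.1948]
tool_rot: [0.69, 0.724, -0.003, -0.001]
force: [-0.2, 0.7, -0.9]
finger_gap: 0.573
```

Run:
```python
from h import *
W=snap('wrist','w16.png')
a=cv2.resize(W['img'][170:370,220:420,::-1],None,fx=2.9,fy=2.9,interpolation=cv2.INTER_CUBIC)
cv2.imwrite('pics/c21.png',a)
plan(post('B',-.068,0,.193),92.6);st=manip.sense();print(st['force'],st['finger_gap'])
```

```text
delta [0.0016 0.0011 0.0024] yaw 92.69 turn 0.09 t 19.2 tcp [ 0.515  -0.1792  0.1954]
[-0.32246233  0.5415155  -0.78488385] 0.5787412683001899
```

View pics/c21.png

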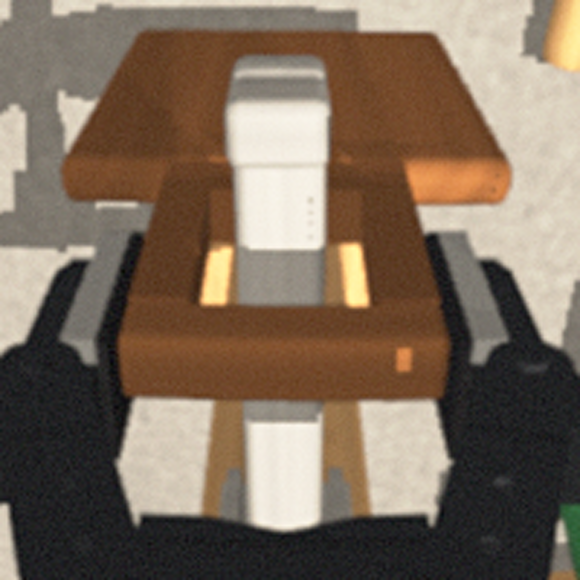

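Lower the last few mm until it takes load, then release.

Emit:
move_arm:
  deltas:
    - [[0,0,0.002,0],[0,0,0.004,0],[0,0,0.004,0]]

```text
t: 19.45
tcp_pos: [0.515, -0.1794, 0.1918]
tool_rot: [0.69, 0.724, -0.003, -0.001]
force: [-1.0, 0.6, 1.9]
finger_gap: 0.575
```

Emit:
move_arm:
  deltas:
    - [[0,0,0,0],[0,0,0,0],[0,0,0,0],[0,0,0,0],[0,0,0,0]]
  gripper: 1

```text
t: 19.87
tcp_pos: [0.515, -0.1794, 0.1918]
tool_rot: [0.69, 0.723, -0.003, -0.0]
force: [-0.9, -0.4, -0.9]
finger_gap: 1.002
```

Run:
```python
from h import *
W=snap('wrist','w17.png')
st=manip.sense();print(st['t'],st['force'],st['finger_gap'])
```

```text
19.9167 [-0.5744039   0.72516662  1.26009845] 1.0016528769339064
```

View pics/w17.png

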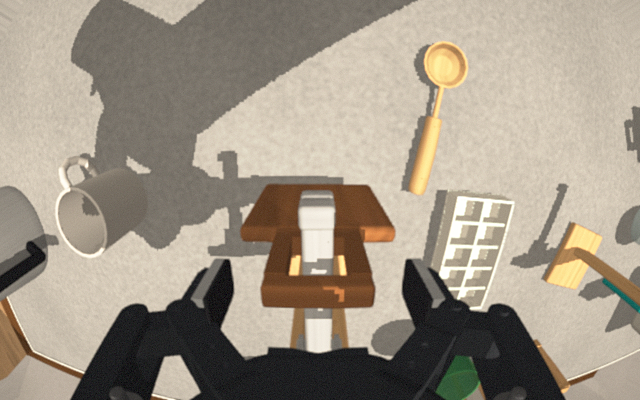

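Emit:
move_arm:
  deltas:
    - [[0,0,-0.02,0],[0,0,-0.05,0],[0,0,-0.085,0],[0,0,-0.12,0],[0,0,-0.145,0],[0,0,-0.145,0]]

```text
t: 20.42
tcp_pos: [0.5186, -0.1803, 0.3431]
tool_rot: [0.69, 0.724, -0.002, 0.006]
force: [0.8, -0.4, 0.0]
finger_gap: 0.999
```

Run:
```python
from h import *
W=snap('wrist','w18.png');D=snap('side','d18.png')
a=cv2.resize(D['img'][140:270,250:400,::-1],None,fx=5,fy=5,interpolation=cv2.INTER_CUBIC)[:600]
cv2.imwrite('pics/c22.png',a)
plan(post('A',-.088,0,.30),76);st=manip.sense();print(st['force'],st['finger_gap'])
```

```text
delta [0.4339 0.0111 0.0355] yaw 92.7 turn 16.7 t 20.5167 tcp [ 0.5161 -0.1789  0.3379]
[-0.41735289 -0.86725099 -0.92881416] 1.0027289464338993
```

View pics/c22.png

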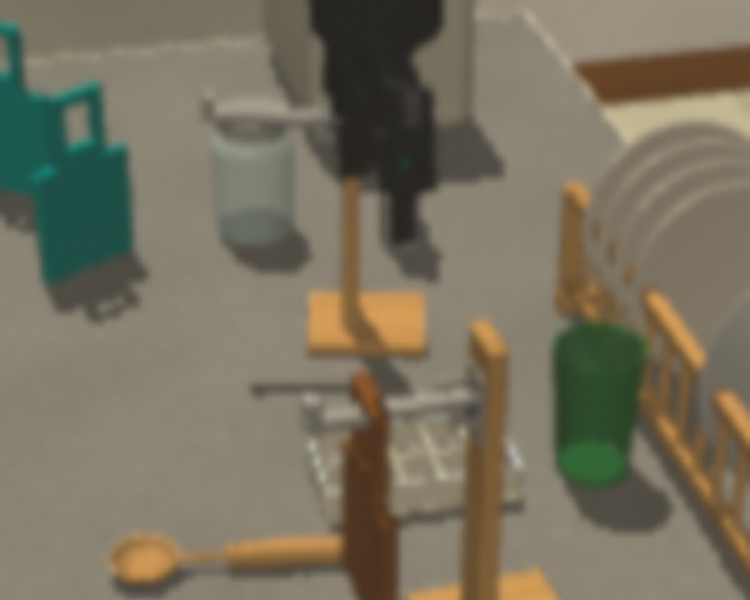

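The board hangs on hook B, which stays level. Now hook A: I grip the bar near its tip and swing it up.

Emit:
move_arm:
  deltas:
    - [[0.03,0.001,0,0],[0.07,0.002,0,2],[0.11,0.003,0,4],[0.15,0.004,0,6],[0.19,0.005,0,8],[0.23,0.006,0,10],[0.27,0.007,0,12],[0.31,0.008,0,14],[0.35,0.009,0,16],[0.39,0.01,0,16.7],[0.42,0.011,0.015,16.7],[0.434,0.011,0.035,16.7],[0.434,0.011,0.036,16.7],[0.434,0.011,0.036,16.7]]

```text
t: 21.68
tcp_pos: [0.5045, 0.2549, 0.2965]
tool_rot: [0.787, 0.616, -0.006, 0.0]
force: [0.5, -0.0, -0.7]
finger_gap: 1.002
```

Run:
```python
from h import *
W=snap('wrist','w19.png')
plan(post('A',-.088,0,.197),76)
print(proj(W,[post('A',-.108,0,.224),post('A',-.088,0,.208)],True))
```

```text
delta [0.0015 0.0013 0.1009] yaw 76.03 turn 0.03 t 21.7333 tcp [0.5057 0.2544 0.2979]
[[318.81395482 194.80311566]
 [318.8295229  213.82595213]]
```

View pics/w19.png

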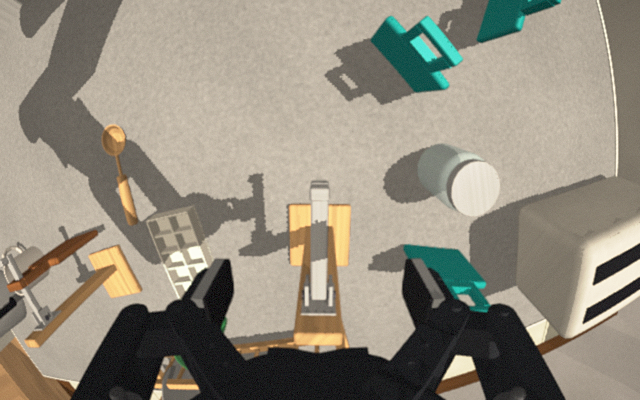

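Emit:
move_arm:
  deltas:
    - [[0.0015,0.001,0.03,0],[0.0015,0.001,0.06,0],[0.0015,0.001,0.085,0],[0.0015,0.001,0.101,0],[0.0015,0.001,0.101,0]]

```text
t: 22.15
tcp_pos: [0.5046, 0.2525, 0.194]
tool_rot: [0.789, 0.615, -0.008, -0.0]
force: [-0.3, 0.6, -0.2]
finger_gap: 0.998
```

Emit:
move_arm:
  deltas:
    - [[0,0,0,0],[0,0,0,0],[0,0,0,0],[0,0,0,0],[0,0,0,0],[0,0,0,0],[0,0,0,0]]
  gripper: 0
  squeeze: 20

```text
t: 22.73
tcp_pos: [0.5054, 0.2539, 0.195]
tool_rot: [0.789, 0.615, -0.006, -0.001]
force: [-1.2, 3.0, 3.1]
finger_gap: 0.159
```

Run:
```python
from h import *
W=snap('wrist','w20.png')
plan(post('A',-.088,0,.197),76);st=manip.sense();print(st['force'],st['finger_gap'])
```

```text
delta [ 0.0013  0.001  -0.002 ] yaw 75.9 turn -0.1 t 22.7833 tcp [0.5053 0.2538 0.195 ]
[-0.02370043  3.31600017  3.4080386 ] 0.1570575684642407
```

View pics/w20.png

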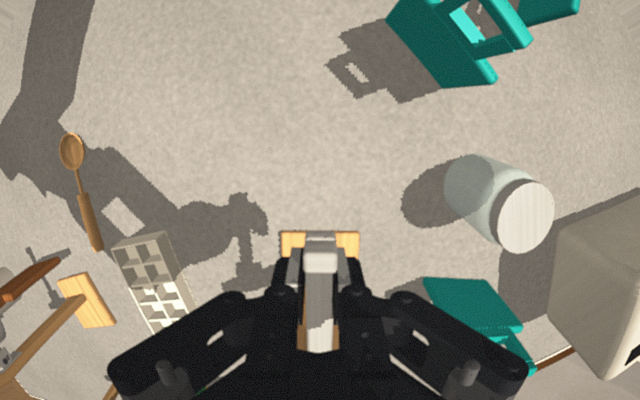

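Emit:
move_arm:
  deltas:
    - [[0,0.0006,-0.0097,0],[0,0.0023,-0.0193,0],[0,0.0052,-0.0285,0],[0,0.0092,-0.0374,0],[0,0.0142,-0.0457,0],[0,0.0201,-0.0534,0]]

```text
t: 23.28
tcp_pos: [0.5256, 0.2494, 0.2486]
tool_rot: [0.789, 0.615, -0.007, -0.001]
force: [3.5, 4.3, -8.9]
finger_gap: 0.159
```

Run:
```python
from h import *
W=snap('wrist','w21.png');D=snap('side','d21.png')
a=cv2.resize(D['img'][120:250,250:400,::-1],None,fx=5,fy=5,interpolation=cv2.INTER_CUBIC)[:600]
cv2.imwrite('pics/c23.png',a)
st=manip.sense();print(st['t'],inpost('A',st['tcp_pos']),st['force'],st['finger_gap'])
```

```text
23.3833 [-0.06702302 -0.00043047  0.24970949] [2.21811803 3.66894069 0.34442966] 0.15987029647870693
```

View pics/c23.png

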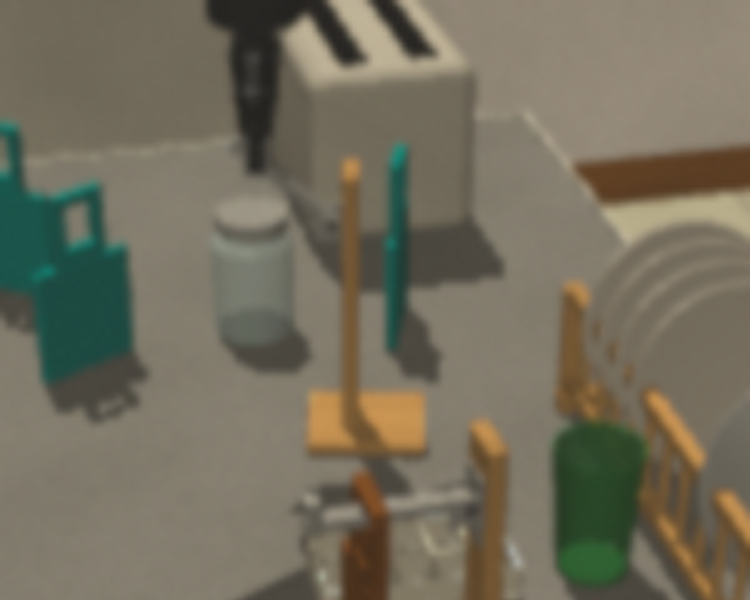

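View pics/w21.png

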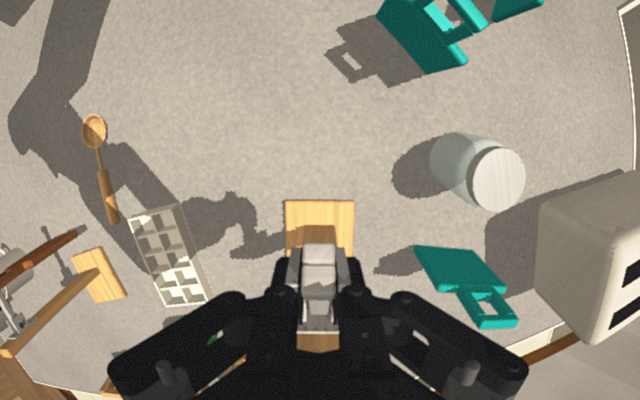

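Emit:
move_arm:
  deltas:
    - [[0,0.0068,-0.0069,0],[0,0.0145,-0.013,0],[0,0.0227,-0.018,0],[0,0.0316,-0.0221,0],[0,0.0376,-0.0242,0],[0,0.0376,-0.0242,0]]

```text
t: 23.88
tcp_pos: [0.5644, 0.2398, 0.2739]
tool_rot: [0.789, 0.614, -0.005, -0.0]
force: [-0.5, 3.8, -4.0]
finger_gap: 0.159
```

Run:
```python
from h import *
W=snap('wrist','w22.png');D=snap('side','d22.png')
a=cv2.resize(D['img'][120:250,250:400,::-1],None,fx=5,fy=5,interpolation=cv2.INTER_CUBIC)[:600]
cv2.imwrite('pics/c24.png',a)
st=manip.sense();print(st['t'],inpost('A',st['tcp_pos']),st['force'],st['finger_gap'])
```

```text
23.9833 [-0.02852311 -0.00054347  0.27387066] [ 0.75430488  2.36751948 -6.25335128] 0.16025247085565272
```

View pics/c24.png

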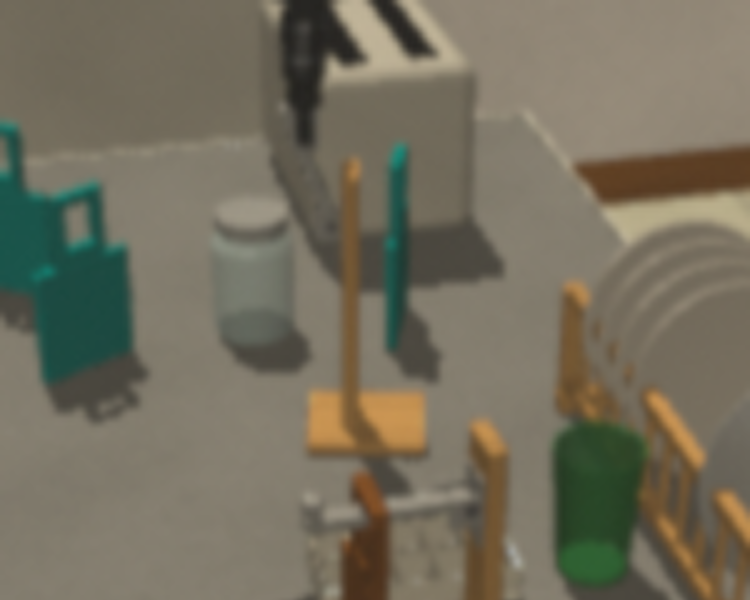

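View pics/w22.png

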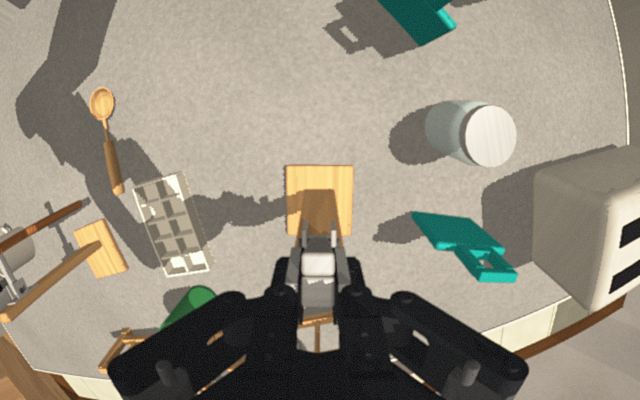

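Emit:
move_arm:
  deltas:
    - [[0,0,0,0],[0,0,0,0],[0,0,0,0],[0,0,0,0],[0,0,-0.02,0],[0,0,-0.045,0],[0,0,-0.065,0],[0,0,-0.065,0]]
  gripper: 0.6

```text
t: 24.65
tcp_pos: [0.5672, 0.2406, 0.3443]
tool_rot: [0.789, 0.614, -0.0, 0.003]
force: [-0.1, -0.1, 1.1]
finger_gap: 0.6
```

Emit:
move_arm:
  deltas:
    - [[0,-0.015,0,0],[0,-0.03,0,0],[0,-0.047,0,0],[0,-0.047,0.0,0],[0,-0.047,0.02,0],[0,-0.047,0.04,0],[0,-0.047,0.048,0],[0,-0.047,0.048,0]]
  gripper: 0

```text
t: 25.32
tcp_pos: [0.52, 0.2512, 0.2932]
tool_rot: [0.789, 0.614, -0.003, 0.002]
force: [-0.8, 0.0, 0.6]
finger_gap: -0.0
```

Run:
```python
from h import *
W=snap('wrist','w23.png');D=snap('side','d23.png')
a=cv2.resize(D['img'][120:250,250:400,::-1],None,fx=5,fy=5,interpolation=cv2.INTER_CUBIC)[:600]
cv2.imwrite('pics/c25.png',a)
st=manip.sense();print(st['t'],inpost('A',st['tcp_pos']),st['force'],st['finger_gap'])
```

```text
25.4167 [-0.07238919  0.00076955  0.29594038] [ 0.99689454 -0.12056675  0.369194  ] 0.0018791568247254389
```

View pics/c25.png

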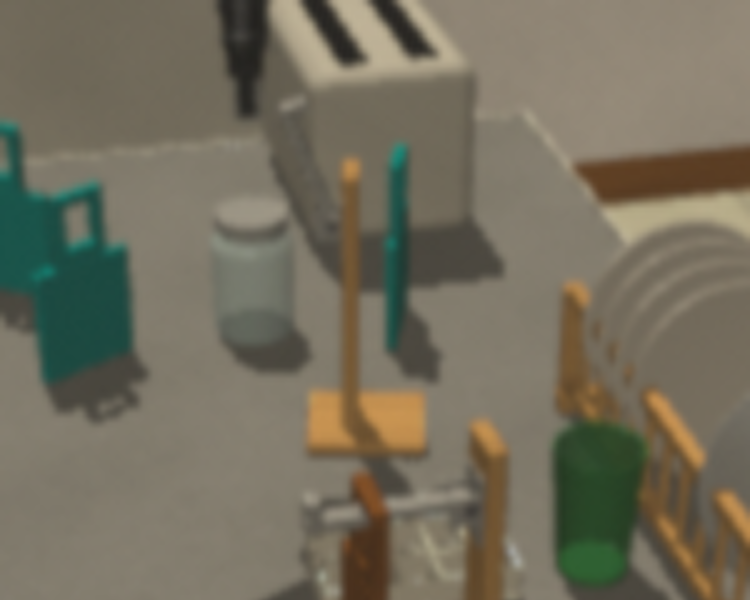

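View pics/w23.png

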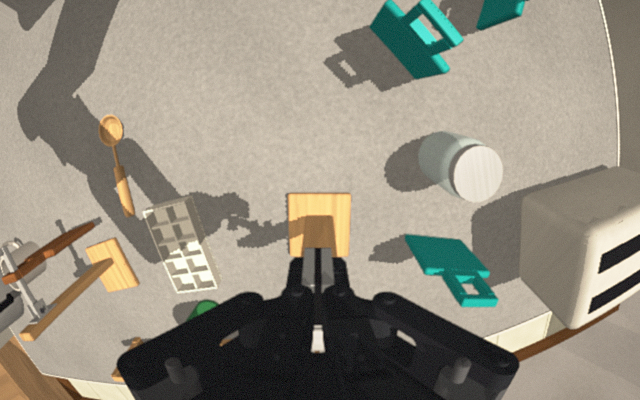

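Emit:
move_arm:
  deltas:
    - [[0,0.005,0.006,0],[0,0.01,0.008,0],[0,0.015,0.008,0],[0,0.02,0.008,0],[0,0.025,0.008,0],[0,0.027,0.008,0],[0,0.027,0.008,0]]

```text
t: 26.0
tcp_pos: [0.5491, 0.2449, 0.2882]
tool_rot: [0.789, 0.614, -0.0, 0.003]
force: [-0.4, -1.1, 0.7]
finger_gap: 0.0
```

Run:
```python
from h import *
st=manip.sense();print(st['t'],inpost('A',st['tcp_pos']),R.from_euler('z',14,degrees=True).apply(st['force']))
```

```text
26.0 [-0.044327    0.00065207  0.28819608] [-0.09582126 -1.16428047  0.74013688]
```

Emit:
move_arm:
  deltas:
    - [[0,0.002,0,0],[0,0.004,0,0],[0,0.006,0,0],[0,0.006,0,0]]

```text
t: 26.33
tcp_pos: [0.554, 0.2436, 0.2884]
tool_rot: [0.789, 0.614, -0.001, 0.002]
force: [-4.2, 1.2, 2.3]
finger_gap: 0.001
```

Emit:
move_arm:
  deltas:
    - [[0,0.002,0,0],[0,0.004,0,0],[0,0.006,0,0],[0,0.006,0,0]]

```text
t: 26.67
tcp_pos: [0.5584, 0.2426, 0.2887]
tool_rot: [0.789, 0.614, -0.002, 0.001]
force: [-4.5, 0.2, 4.0]
finger_gap: 0.004
```

Emit:
move_arm:
  deltas:
    - [[0,0.002,0,0],[0,0.004,0,0],[0,0.006,0,0],[0,0.006,0,0]]

```text
t: 27.0
tcp_pos: [0.5628, 0.2416, 0.289]
tool_rot: [0.789, 0.615, -0.003, 0.0]
force: [-5.7, 0.7, 5.4]
finger_gap: -0.002
```

Emit:
move_arm:
  deltas:
    - [[0,0.002,0,0],[0,0.004,0,0],[0,0.006,0,0],[0,0.006,0,0]]

```text
t: 27.33
tcp_pos: [0.5669, 0.2406, 0.2892]
tool_rot: [0.789, 0.615, -0.004, -0.001]
force: [-5.7, 0.9, 4.8]
finger_gap: 0.001
```

Emit:
move_arm:
  deltas:
    - [[0,0.002,0,0],[0,0.004,0,0],[0,0.006,0,0],[0,0.006,0,0]]

```text
t: 27.67
tcp_pos: [0.5689, 0.2401, 0.2894]
tool_rot: [0.788, 0.615, -0.007, -0.004]
force: [-10.5, 2.5, 7.7]
finger_gap: -0.001
```

Emit:
move_arm:
  deltas:
    - [[0,0.002,0,0],[0,0.004,0,0],[0,0.005,0,0],[0,0.005,0,0]]

```text
t: 28.0
tcp_pos: [0.5691, 0.2401, 0.2895]
tool_rot: [0.788, 0.615, -0.011, -0.008]
force: [-12.0, 2.9, 7.8]
finger_gap: -0.003
```

Emit:
move_arm:
  deltas:
    - [[0,0,0,0],[0,-0.01,0,0],[0,-0.03,0,0],[0,-0.06,-0.03,0],[0,-0.06,-0.07,0],[0,-0.06,-0.1,0],[0,-0.06,-0.1,0]]

```text
t: 28.58
tcp_pos: [0.5169, 0.2558, 0.3987]
tool_rot: [0.788, 0.616, -0.003, -0.004]
force: [1.7, -0.2, 1.0]
finger_gap: 0.003
```

Run:
```python
from h import *
W=snap('wrist','w24.png');D=snap('side','d24.png');S=snap('scene','s24.png')
cv2.imwrite('pics/c26.png',cv2.resize(D['img'][110:270,270:410,::-1],None,fx=5,fy=3.75*1,interpolation=cv2.INTER_CUBIC)[:600])
cv2.imwrite('pics/c27.png',cv2.resize(S['img'][140:280,210:450,::-1],None,fx=3.3,fy=3.3,interpolation=cv2.INTER_CUBIC)[:600])
off=np.array([269.6,109.6])
for th in (0,.03,.08,.12,.17):
    e=lambda r,p:post('A',-.008-r*np.sin(th)+p*np.cos(th),0,.2+r*np.cos(th)+p*np.sin(th))
    print(th,proj(D,[e(.105,-.005),e(.105,.019)]).round(1).tolist(), proj(W,[e(.105,-.005),e(.105,.019)],True).round(0).tolist())
st=manip.sense();print(st['t'],st['force'])
```

```text
0 [[314.8, 139.2], [320.9, 139.2]] [[313.0, 280.0], [313.0, 303.0]]
0.03 [[314.0, 139.2], [320.1, 139.1]] [[313.0, 277.0], [313.0, 300.0]]
0.08 [[312.6, 139.3], [318.8, 138.9]] [[313.0, 272.0], [313.0, 296.0]]
0.12 [[311.6, 139.5], [317.7, 138.8]] [[313.0, 267.0], [313.0, 292.0]]
0.17 [[310.3, 139.7], [316.3, 138.8]] [[313.0, 261.0], [313.0, 287.0]]
28.7333 [-0.17283338  0.04311059 -0.16951645]
```

View pics/c26.png

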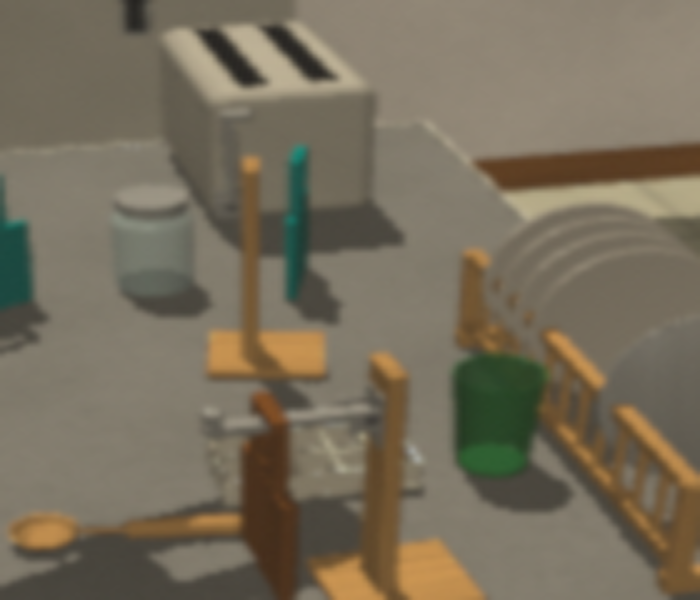

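View pics/w24.png

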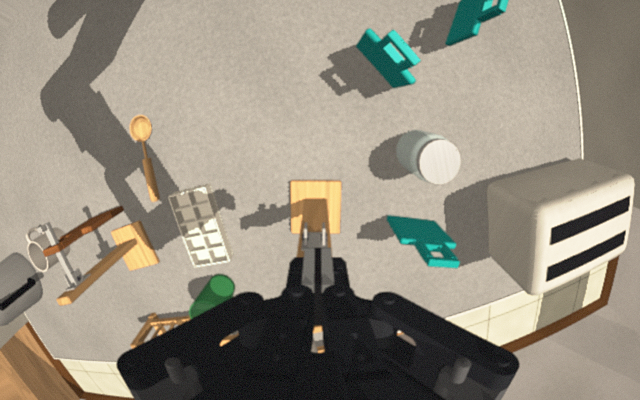

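View pics/c27.png

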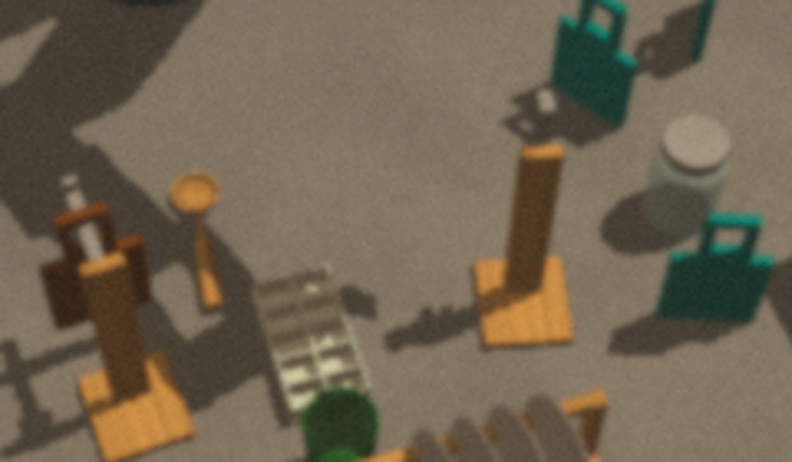

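Run:
```python
from h import *
print(manip.sense()['force'],manip.sign_off())
```

```text
the job is handed in; nothing more can be done
[-0.17283338  0.04311059 -0.16951645] None
```

I finished the job and handed it in at about 28.7 s. The board now hangs on post B by its eye, hook A is folded home, and the robot is clear of everything. The sign-off gives no verdict, so this rests on my own last checks.

- **Hook B (right post):** It is unfolded and pressed down to its stop, with at most 18 N on it. Its bar sat about 9 mm lower than an unseated hook would. The side view fits 1.50–1.55 rad.
- **Board:** I moved it over, lowered it until the hook took its weight, and let go. It hangs about 70 mm in front of post B, through its eye.
- **Hook A (left post):** I gripped it, swung it up, and pressed it to its stop with about 12 N. It gave way at about 6 N, then stopped moving. In the side view it stands within about 0.02 rad of upright.
- **Bystanders:** None looks moved in the last camera views.

Two things went wrong on the way:

- **Slip past hook B's tip:** My first press on hook B slipped past its tip and pushed on the end with about 21 N. I saw no bend in the bracket, but I did not measure its point.
- **Hook B dragged up:** After the second press, lifting off dragged the hook back up to about 1.2 rad. I pressed it home again further in, away from the nib, and it stayed level after that.

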